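# Refit the lens in the jewellery counter's magnifier

### The job

The counter magnifier has been taken apart for cleaning. Drop the large lens flat into the magnifier's open cell, then set the brass retaining ring with the two finger tabs in over it and screw it down clockwise until it is snug: properly tight on the lens at the bottom of its spring, but not forced, so that the glass does not chip. Leave the other things on the counter where they are.

Things in the scene. Friction and masses are not known exactly. Their poses are not given: they have to be found in the camera images.
- lens_mid (a point): The large lens: clear glass disc with a dull black edge, 50 mm across, 16 mm thick at the edge (a low dome rises 3 mm more in the middle of its upper face), 80 g, lying on the mat, flat face down. The point is on its axis, 8 mm above its flat face. z is its axis, upward. The bottom edge is bevelled 2 mm.
- ring_mid (a point): The retaining ring: brass, 120 g, lying tabs up, 26 mm tall with its tabs. The ring itself is 50 mm across outside, 37 mm inside, 8 mm tall; its lowest 2.5 mm narrows to 47 mm. The point is on its axis, 13 mm above its bottom. x runs through the two lugs, y through the two tabs, z is its axis, upward. A half turn about z makes no difference.
- ring_tab (a point): Middle of the outer face of one of the ring's two upright finger tabs, which stand on its +y and -y sides, from 8 to 26 mm above its bottom. Each is 16 mm wide along x and 4 mm thick; the flat outer faces are 46 mm apart. Grip the ring across both, along its y. The point is 17 mm above the ring's bottom.
- ring_lug (a point): Outer end of one of the ring's two side lugs, which stick out on its +x and -x sides at its foot, 7 mm wide, ends 29 mm from the axis, tops 4 mm above the ring's bottom. The point is 2 mm above the bottom. The lugs run under the cell's thread.
- cell_mouth (a point): Mouth of the magnifier's open cell, an aluminium cup, 68 mm across outside, on three posts over a dark round base, fixed to the counter. The point is on the cell's axis, level with its rim, 67.5 mm above the base's underside. z is the axis, upward; x runs through the entry gaps. Bore between the threads: 52.4 mm; nothing stands above the rim.
- cell_entry (a point): Middle of one of the two entry gaps, on the cell's +x and -x sides, level with the rim, 28 mm from the axis. Each is 36 degrees wide. Only here can the ring's lugs pass down, into a channel 60.8 mm across. With its lugs in the gaps the ring drops until it rests on the lens; solid metal stops it from turning anticlockwise seen from above.
- cell_thread (a point): On the cell's axis, 5.5 mm below the rim. Turned clockwise seen from above, the ring's lugs run under the thread, which falls 4 mm per rad and draws ring and lens down. It turns almost freely, from mid-gap, for 0.65 to 1.3 rad, then stiffens within 0.1 rad. Snug is a rise of 0.2 to 0.5 N m in the moment read at rest between small steps (0.03 rad). Friction then holds it.
- cell_seat (a point): On the cell's axis, 23.5 mm below the rim: the highest position of the springy seat that bears the lens's flat face. Its setting is 0 to 2.2 mm lower each time, not told. The spring gives 1 mm, its force rising from 3 to 6 N, then there is a hard stop. Let the gripper follow the ring down, or press it lightly down (about 5 N) while turning: a ring held up only seems tight.
There are look-alikes about, which are no part of the job. Several things look just like the part that bears lens_mid: the one meant starts farthest to the robot's left. There is more than one size of the part that bears ring_mid; the job needs the larger.

How it is judged (in metres and radians):
On the way, in this order (a step that is already met when the one before it is completed fails the run):
1. the lens lies flat and let go in the cell (horizontal distance between lens_mid and cell_mouth below 0.003 m and z of lens_mid in the frame of cell_mouth below -0.0142 m and angle between lens_mid's own z axis and vertical below 0.06 rad and contact force between lens and the fingers below 0.1 N), for 0.2 s.
2. the ring lies in the cell on the lens, lugs below the rim (horizontal distance between ring_mid and cell_mouth below 0.003 m and z of ring_mid in the frame of cell_mouth below 0.0065 m and angle between ring_mid's own z axis and vertical below 0.06 rad), for 0.1 s.
At the end, for the whole second after the job is handed in: Released and at rest: the lens lies flat in the cell (within 3 mm of its axis and 0.06 rad), the ring flat on it, turned down under the thread so that it presses the lens with 6 to 60 N by itself (contact force between ring and lens between 6 and 60 N and horizontal distance between each of lens_mid, ring_mid and cell_mouth below 0.003 m and z of lens_mid in the frame of cell_mouth below -0.0142 m and angle between each of lens_mid, ring_mid's own z axis and vertical below 0.06 rad and z of ring_mid in the frame of cell_mouth below 0.0056 m and linear speed of ring below 0.01 m/s); the robot touches nothing.
It fails at once if the glass is overloaded: the ring presses the lens with more than 60 N (contact force between ring and lens above 60 N).
It fails at once if one of the other things on the counter is shifted by more than 20 mm (distance of any of small_lens, plain_ring, bangle, driver, ring_cone, pin_tray, bead_bowl, gift_box from where it was at the start of the episode above 0.02 m).
It also fails if it takes over 72 s, if anything falls off the work surface, if the arm or the gripper's body presses on something with over 40 N, if the wrist force passes 120 N, or if a joint passes its speed limit or range.

### The arm

A 6-joint arm with a two-finger parallel gripper is mounted at the origin on the work surface. World frame = base frame: x ahead of the robot, y to its left, z up, the work surface at z = 0. Lengths are in mm, angles in rad, forces in N, time in s.
With the tool pointing down it reaches from about 350 to 775 mm from the base axis. Payload 7.3 kg.
Tool frame: the origin (TCP) lies midway between the tips of the shut fingers; the grasp point (between the pads) lies 19 mm behind it; x points along the fingers, z is the direction in which the jaws open and shut, and the axes are right-handed (so a half turn about x gives the same grasp; the last joint's range is limited). The gripper opens to 92 mm and grips with 3 to 60 N. Pads are 19 mm wide; open, the fingers measure 130 mm over their backs; the gripper's body (75 mm by 190 mm) begins 47 mm behind the grasp point.
Start: joints at [-1.462, 0.342, 1.524, -0, 1.275, -0.146], TCP at [132.349, -508.064, 226.741] pointing down, gripper open.
Joint ranges: [-2.53, 2.53], [-0.77, 2.02], [0.04, 2.7], [-1, 4.14], [0.28, 2.66], [-3.11, 3.11]. Speed limits (rad/s): [2.57, 2.57, 3.14, 3.14, 3.14, 3.14].

### API

Orientations are given as [roll, pitch, yaw] about the fixed x, y, z axes, in that order (R = Rz(yaw) Ry(pitch) Rx(roll)).
In Python, from plant import monitor, optics, close_job gives the robot as it stands.
- The arm moves only by the tool send_rows, never from a script. Its argument "commands" is a list that holds one entry, the list of rows, each a list of 5 numbers: the shift along the tool's x, y, z in m, then the turn about the tool's x in degrees, then the finger opening in m, from 0 to 0.0918. A call has 1 to 10 rows; each row shifts and turns the pose as measured when the row begins, along the tool's axes as they then stand; what a row does not reach is not made up. A row lasts 1/12 s, in which the tool goes at most 41.7 mm and 7.16 degrees, less where a joint would pass 70% of its speed; a pose out of reach is approached as far as the arm can. A call with a gripper value outside its range is refused whole. The fingers move at their own pace and stop on an object; the grip force is fixed at half the most. Time passes only in rows, so rows that do not move let the fingers close. It gives the time, the measured TCP pose, the force and the opening at its end, in the units of the state.
- monitor.get_obs(): the state, without advancing time (a new reading comes with each control period).
- optics.capture(name): name is "scene" or "side" or "wrist"; returns a dict with "color" (420x560x3 uint8, blue, green, red), "camera_matrix" (3x3 intrinsics, pixels), "camera_from_world" (4x4, takes a point from world to camera coordinates); the wrist camera has in their place "T_tool_cam" (4x4, takes a point from camera to tool coordinates, whose origin is the TCP and whose axes are the tool frame's). Camera axes: x right, y down, z forward; pixel columns grow to the right and rows downward; lengths in mm; the calibration is good to about 2 mm. A picture is of the moment at which its call begins: read the wrist's pose just before it. There is no depth.
- close_job(): hands the job in, once; it reports no verdict.
The state is a dict: "time": time; "joint_positions": joint angles; "dq": joint speeds; "tau": joint torques, N m; "tool_pos": TCP position; "tcp_rot": TCP orientation; "contact_force": force on the tool from outside, world axes, zero at the start; "moment": the same for the moment, N m; "grip_width": finger opening in mm.
Only numpy, scipy, OpenCV 4.12 (cv2) and the standard library are available. Lean on these libraries where they do the work, as an engineer would, in place of code of your own. Each camera call takes 0.05 s, during which the arm holds its last target.

## Working session

There is one attempt and no reset: what is moved stays moved. The work goes in short steps, Python scripts to look and compute and a tool call to move; the robot and the scene stay as the last step left them, time stands still between calls to the robot, and variables do not carry over. Pictures are saved under pics/ and viewed, and the job is handed in when it is done.

Besides the shell and the picture viewer there is one more tool, called after ">>>" as name(argument=value, ...) on one line, values as JSON. send_rows: Moves the arm, as the interface text tells. Its arguments: {"type":"object","properties":{"commands":{"type":"array","items":{"type":"array","items":{"type":"array","items":{"type":"number"}}}}},"required":["commands"]}

```bash
mkdir -p pics
cat > h.py <<'E'
import numpy as np,cv2
from plant import monitor,optics,close_job
from scipy.spatial.transform import Rotation as R
def cap(n,fn=None):
    o=monitor.get_obs(); c=optics.capture(n)
    K=np.array(c["camera_matrix"])
    if n=="wrist":
        T=np.eye(4);T[:3,:3]=R.from_euler('xyz',o["tcp_rot"]).as_matrix();T[:3,3]=o["tool_pos"]
        W=T@np.array(c["T_tool_cam"])   # cam->world
        M=np.linalg.inv(W)
    else: M=np.array(c["camera_from_world"])
    if fn: cv2.imwrite("pics/"+fn,c["color"])
    return c["color"],K,M
def px2w(u,v,z,K,M):
    W=np.linalg.inv(M);d=W[:3,:3]@np.linalg.solve(K,[u,v,1.]);o=W[:3,3]
    return o+d*(z-o[2])/d[2]
def w2px(p,K,M):
    q=K@(M[:3,:3]@np.array(p,float)+M[:3,3]);return q[:2]/q[2]
def st():
    o=monitor.get_obs()
    for k,v in o.items(): print(k,np.round(v,3))
E
python3 - <<'E'
from h import *
st()
for n in("scene","side","wrist"):
    c,K,M=cap(n,n+"0.png");print(n,K.round(1).tolist(),M.round(3).tolist())
E
```

```text
time 0.0
joint_positions [-1.462  0.343  1.525 -0.     1.275 -0.146]
dq [-0.001  0.001 -0.002 -0.     0.     0.001]
tau [ 2.0000e-03 -4.3124e+01 -2.4422e+01  7.2000e-02  5.6000e-02 -0.0000e+00]
tool_pos [ 132.308 -507.631  226.026]
tcp_rot [3.007 1.569 1.692]
contact_force [-1.37   0.182  0.279]
moment [0.078 0.005 0.001]
grip_width 91.996
scene [[388.1, 0.0, 279.6], [0.0, 388.1, 210.3], [0.0, 0.0, 1.0]] [[0.22, 0.975, 0.004, -24.148], [0.571, -0.126, -0.812, -258.764], [-0.791, 0.181, -0.584, 1458.099], [0.0, 0.0, 0.0, 1.0]]
side [[392.8, 0.0, 284.4], [0.0, 392.8, 213.2], [0.0, 0.0, 1.0]] [[-0.958, -0.285, 0.011, 488.067], [-0.197, 0.633, -0.749, 238.883], [0.207, -0.72, -0.663, 807.581], [0.0, 0.0, 0.0, 1.0]]
wrist [[339.0, 0.0, 286.9], [0.0, 339.0, 215.4], [0.0, 0.0, 1.0]] [[0.252, -0.968, -0.002, -524.175], [-0.937, -0.245, 0.25, -31.187], [-0.242, -0.061, -0.968, 388.085], [0.0, 0.0, 0.0, 1.0]]
```

View pics/scene0.png

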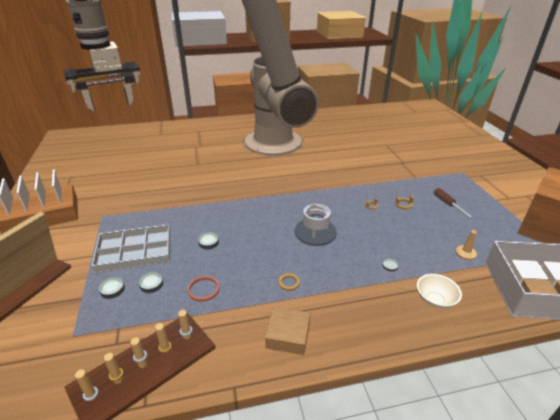

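View pics/side0.png

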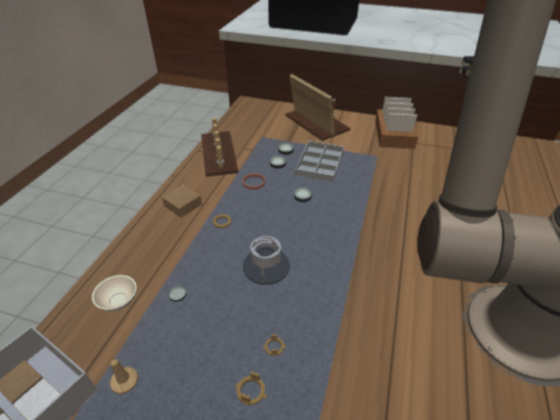

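View pics/wrist0.png

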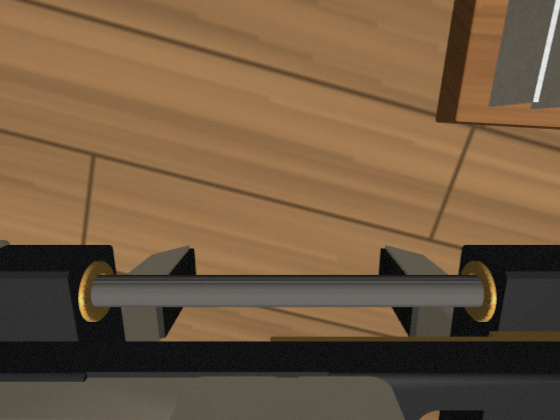

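Run:
```python
from h import *
c,K,M=cap("scene");s,Ks,Ms=cap("side")
for n,u,v,z in [("lA",208,240,8),("lB",112,287,8),("lC",150,282,8),("lD",390,264,8),("ringS",371,204,4),("ringL",404,203,4),("cell",317,212,67),("base",317,235,5)]:
    print(n,px2w(u,v,z,K,M).round(0))
for n,u,v,z in [("lA",303,194,8),("lB",286,147,8),("lC",278,160,8),("lD",177,293,8),("ringS",274,345,4),("ringL",251,389,4),("cell",265,246,67)]:
    print(n,px2w(u,v,z,Ks,Ms).round(0))
a=cv2.resize(c[190:320,80:440],None,fx=2.2,fy=2.2,interpolation=cv2.INTER_CUBIC);cv2.imwrite("pics/c1.png",a)
tiles=[]
for u,v in[(303,194),(286,147),(278,160),(177,293),(274,345),(251,385)]:
    tiles.append(cv2.resize(s[v-25:v+25,u-30:u+30],None,fx=4.4,fy=4.4,interpolation=cv2.INTER_CUBIC))
cv2.imwrite("pics/c2.png",np.vstack([np.hstack(tiles[:3]),np.hstack(tiles[3:])]))
```

```text
lA [ 534. -281.    8.]
lB [ 649. -498.    8.]
lC [ 652. -418.    8.]
lD [714. 129.   8.]
ringS [469. 189.   4.]
ringL [485. 285.   4.]
cell [555.  -4.  67.]
base [571.  -5.   5.]
lA [ 539. -287.    8.]
lB [ 656. -512.    8.]
lC [ 659. -430.    8.]
lD [715. 130.   8.]
ringS [476. 184.   4.]
ringL [489. 279.   4.]
cell [558.  -8.  67.]
```

View pics/c1.png

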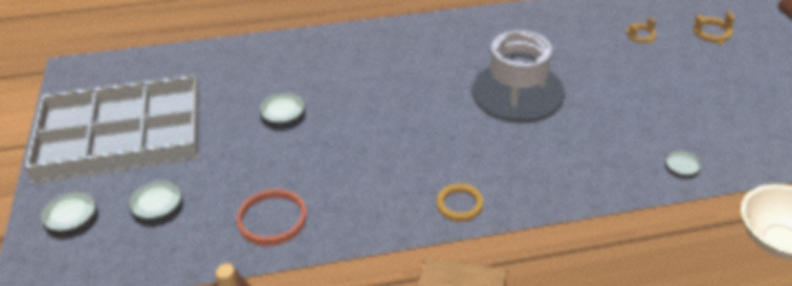

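View pics/c2.png

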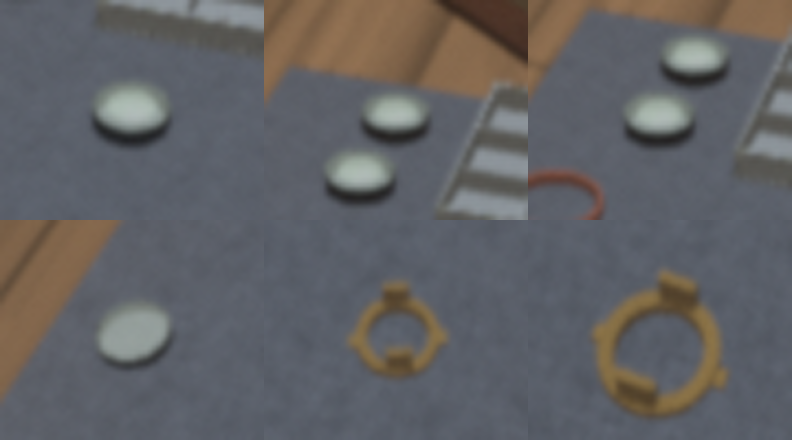

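```bash
cat >> h.py <<'E'
def tool():
    o=monitor.get_obs();Rm=R.from_euler('xyz',o["tcp_rot"]).as_matrix();return np.array(o["tool_pos"]),Rm
def go(x,y,z):
    p,Rm=tool();print("shift tool mm",(Rm.T@(np.array([x,y,z])-p)).round(1),"tool z world",Rm[:,2].round(3),"x",Rm[:,0].round(4), "jaw ang deg",np.degrees(np.arctan2(Rm[1,2],Rm[0,2])).round(1))
E
python3 - <<'E'
from h import *
go(537,-284,200)
go(537,-284,150)
c,K,M=cap("wrist")
print(np.linalg.inv(M)[:3].round(2))
print(np.array(optics.capture("wrist")["T_tool_cam"]).round(2))
E
```

```text
shift tool mm [  26.5  448.  -114.6] tool z world [ 0.252 -0.968 -0.001] x [-1.e-04  7.e-04 -1.e+00] jaw ang deg -75.4
shift tool mm [  76.5  448.  -114.5] tool z world [ 0.252 -0.968 -0.001] x [-1.e-04  7.e-04 -1.e+00] jaw ang deg -75.4
[[ 2.5000e-01 -9.4000e-01 -2.4000e-01  1.9713e+02]
 [-9.7000e-01 -2.4000e-01 -6.0000e-02 -4.9106e+02]
 [-0.0000e+00  2.5000e-01 -9.7000e-01  3.8288e+02]]
[[ 0.0000e+00 -2.5000e-01  9.7000e-01 -1.5647e+02]
 [ 0.0000e+00 -9.7000e-01 -2.5000e-01  6.6950e+01]
 [ 1.0000e+00  0.0000e+00 -0.0000e+00 -2.0000e-02]
 [ 0.0000e+00  0.0000e+00  0.0000e+00  1.0000e+00]]
```

>>> send_rows(commands=[[[0, 0.04, -0.01, 0, 0.0918], [0, 0.04, -0.01, 0, 0.0918], [0, 0.04, -0.01, 0, 0.0918], [0, 0.04, -0.01, 0, 0.0918], [0, 0.04, -0.01, 0, 0.0918], [0, 0.04, -0.01, 0, 0.0918], [0, 0.04, -0.01, 0, 0.0918], [0, 0.04, -0.01, 0, 0.0918], [0, 0.04, -0.01, 0, 0.0918], [0, 0.04, -0.01, 0, 0.0918]]])

```text
time: 1.18
tool_pos: [495.6, -312.8, 225.6]
tcp_rot: [-0.687, 1.567, -2.019]
contact_force: [0.4, -1.0, -0.4]
grip_width: 91.8
```

Run:
```python
from h import *
st();go(537,-284,160)
```

```text
time 1.183
joint_positions [-0.692  0.456  1.351 -0.004  1.334  0.641]
dq [ 0.814  0.44  -0.705 -0.005  0.258  0.81 ]
tau [ -1.986 -52.933 -22.169   0.252  -0.158  -1.037]
tool_pos [ 495.647 -312.826  225.588]
tcp_rot [-0.687  1.567 -2.019]
contact_force [ 0.385 -0.974 -0.361]
moment [-0.008 -0.006 -0.018]
grip_width 91.761
shift tool mm [ 65.4  47.1 -18.4] tool z world [ 0.237 -0.972  0.003] x [-0.0015 -0.0032 -1.    ] jaw ang deg -76.3
```

>>> send_rows(commands=[[[0.03, 0.024, -0.009, 0, 0.0918], [0.03, 0.015, -0.009, 0, 0.0918], [0.005, 0.0, 0, 0, 0.0918], [0, 0, 0, 0, 0.0918]]])

```text
time: 1.52
tool_pos: [538.9, -279.6, 159.1]
tcp_rot: [0.453, 1.564, -0.869]
contact_force: [-0.2, -1.1, -0.0]
grip_width: 91.6
```

Run:
```python
from h import *
c,K,M=cap("wrist","w1.png");go(537,-284,160)
for z in(0,150):print(w2px(tool()[0]+[0,0,-z],K,M))
```

```text
shift tool mm [-0.6 -2.5  3.8] tool z world [ 0.246 -0.969  0.006] x [ 0.0043 -0.0047 -1.    ] jaw ang deg -75.8
[287.08084788 267.90815259]
[286.09430353 203.40420484]
```

View pics/w1.png

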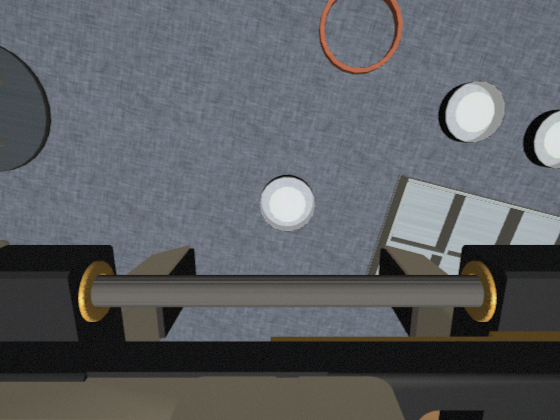

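Run:
```python
from h import *
c,K,M=cap("wrist")
g=cv2.cvtColor(c,cv2.COLOR_BGR2HSV);
a=cv2.resize(c[160:250,220:360],None,fx=5,fy=5);cv2.imwrite("pics/w1c.png",a)
for z in (8,18):print(px2w(287,203,z,K,M), [np.linalg.norm(px2w(314,203,z,K,M)-px2w(260,203,z,K,M))])
```

```text
[ 538.39703269 -280.50482239    8.        ] [np.float64(50.18032832660387)]
[ 540.48543738 -279.92044076   18.        ] [np.float64(48.551337565571245)]
```

View pics/w1c.png

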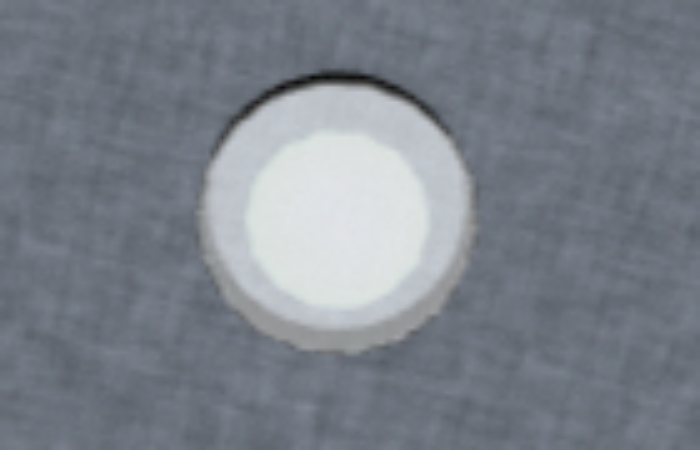

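>>> send_rows(commands=[[[0.035, 0.0015, 0, 0, 0.0918], [0.035, 0.001, 0, 0, 0.0918], [0.035, 0, 0, 0, 0.0918], [0.025, 0, 0, 0, 0.0918], [0.01, 0, 0, 0, 0.0918], [0, 0, 0, 0, 0.0918]]])

```text
time: 2.12
tool_pos: [544.4, -294.0, 29.6]
tcp_rot: [0.612, 1.538, -0.722]
contact_force: [-0.3, -0.3, 0.1]
grip_width: 91.6
```

Run:
```python
from h import *
c,K,M=cap("wrist","w2.png");go(541.3,-279.6,9)
s=cap("side")[0];cv2.imwrite("pics/s2.png",cv2.resize(s[130:260,220:400],None,fx=4,fy=4))
```

```text
shift tool mm [ 21.3  -0.4 -15.9] tool z world [ 0.234 -0.972  0.028] x [ 0.0256 -0.0224 -0.9994] jaw ang deg -76.4
```

View pics/w2.png

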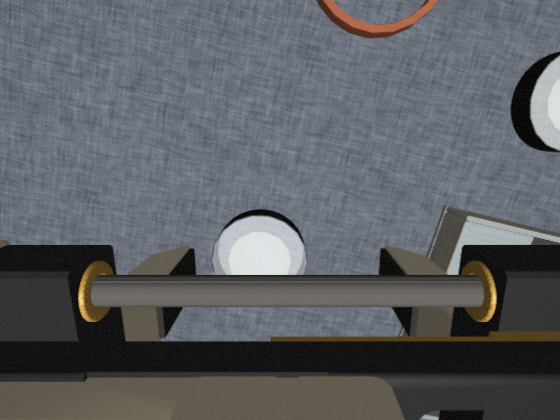

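View pics/s2.png

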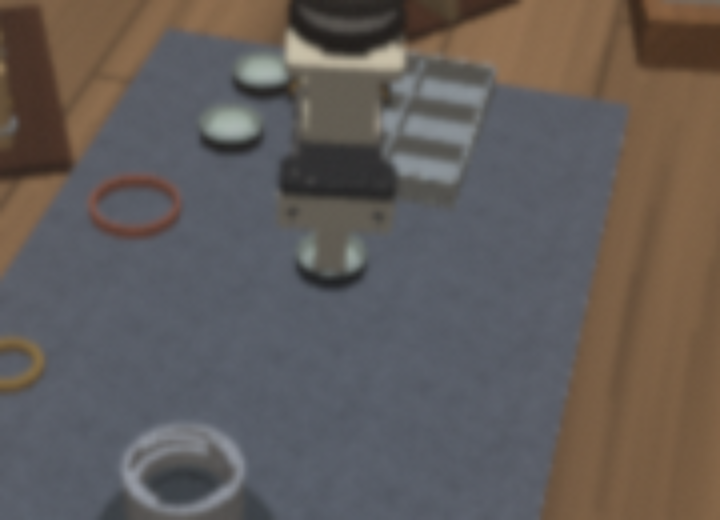

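>>> send_rows(commands=[[[0, 0, 0, 0, 0.0918], [0, 0, 0, 0, 0.0918], [0, 0, 0, 0, 0.0918]]])

```text
time: 2.47
tool_pos: [548.1, -297.2, 38.0]
tcp_rot: [0.644, 1.525, -0.691]
contact_force: [-0.3, -0.1, 0.2]
grip_width: 91.8
```

Run:
```python
from h import *
go(541.3,-279.6,9);print(tool()[0],monitor.get_obs()["time"])
```

```text
shift tool mm [ 28.2  -3.2 -19.7] tool z world [ 0.233 -0.972  0.036] x [ 0.0351 -0.029  -0.999 ] jaw ang deg -76.5
[ 548.05716652 -297.17008329   38.00181947] 2.4667
```

>>> send_rows(commands=[[[0, 0, 0, 0, 0.0918]]])

```text
time: 2.55
tool_pos: [548.7, -297.6, 39.5]
tcp_rot: [0.648, 1.523, -0.687]
contact_force: [-0.8, -0.5, -0.1]
grip_width: 91.9
```

>>> send_rows(commands=[[[0, 0, 0, 0, 0.0918]]])

```text
time: 2.63
tool_pos: [549.2, -297.9, 40.5]
tcp_rot: [0.65, 1.521, -0.685]
contact_force: [0.0, -0.6, 0.5]
grip_width: 91.5
```

Run:
```python
from h import *
st();go(541.3,-279.6,9)
```

```text
time 2.633
joint_positions [-0.618  0.686  1.498 -0.004  0.908  0.719]
dq [ 0.002 -0.015 -0.007  0.     0.005  0.001]
tau [-7.5000e-02 -5.5363e+01 -2.0147e+01  5.3000e-02 -2.5400e-01  4.0000e-03]
tool_pos [ 549.194 -297.851   40.524]
tcp_rot [ 0.65   1.521 -0.685]
contact_force [ 0.002 -0.553  0.457]
moment [ 0.018  0.048 -0.074]
grip_width 91.51
shift tool mm [ 30.6  -4.3 -20.8] tool z world [ 0.233 -0.972  0.04 ] x [ 0.0386 -0.0315 -0.9988] jaw ang deg -76.5
```

>>> send_rows(commands=[[[-0.015, 0, 0, 0, 0.0918], [-0.015, 0, 0, 0, 0.0918], [-0.015, 0, 0, 0, 0.0918], [-0.015, 0, 0, 0, 0.0918]]])

```text
time: 2.97
tool_pos: [545.5, -294.4, 100.2]
tcp_rot: [0.64, 1.527, -0.693]
contact_force: [0.5, 1.5, -0.4]
grip_width: 91.4
```

Run:
```python
from h import *
go(541.3,-279.6,9);print(tool()[0])
```

```text
shift tool mm [ 90.6  -3.  -18.5] tool z world [ 0.234 -0.971  0.035] x [ 0.0338 -0.0281 -0.999 ] jaw ang deg -76.4
[ 545.46132054 -294.36464143  100.21419349]
```

>>> send_rows(commands=[[[0, 0, 0, 0, 0.0918], [0, 0, 0, 0, 0.0918], [0, 0, 0, 0, 0.0918], [0, 0, 0, 0, 0.0918]]])

```text
time: 3.3
tool_pos: [547.0, -294.9, 103.1]
tcp_rot: [0.65, 1.521, -0.682]
contact_force: [-0.3, 0.2, 0.2]
grip_width: 91.6
```

Run:
```python
from h import *
go(541.3,-279.6,9);print(tool()[0])
o=monitor.get_obs();print(np.round(o["joint_positions"],4),np.round(o["dq"],4))
```

```text
shift tool mm [ 93.3  -4.8 -19.9] tool z world [ 0.235 -0.971  0.04 ] x [ 0.039  -0.0317 -0.9987] jaw ang deg -76.4
[ 546.9970462  -294.88530544  103.13038395]
[-0.616   0.6035  1.4547 -0.0039  1.0333  0.7187] [-0.0001  0.0063  0.0082 -0.0014 -0.0072 -0.0003]
```

>>> send_rows(commands=[[[-0.04, 0, 0, 0, 0.0918], [-0.04, 0, 0, 0, 0.0918], [-0.04, 0, 0, 0, 0.0918]]])

```text
time: 3.55
tool_pos: [537.3, -287.8, 212.0]
tcp_rot: [0.565, 1.548, -0.768]
contact_force: [1.2, -1.2, -0.5]
grip_width: 91.8
```

Run:
```python
from h import *
go(541.3,-279.6,9);print(tool()[0])
```

```text
shift tool mm [202.9   3.4 -10.8] tool z world [ 0.235 -0.972  0.019] x [ 0.0162 -0.0156 -0.9997] jaw ang deg -76.4
[ 537.30339308 -287.75008178  211.99168019]
```

>>> send_rows(commands=[[[0, 0, 0, 0, 0.0918], [0, 0, 0, 0, 0.0918], [0, 0, 0, 0, 0.0918], [0, 0, 0, 0, 0.0918]]])

```text
time: 3.88
tool_pos: [540.0, -289.4, 218.6]
tcp_rot: [0.621, 1.536, -0.712]
contact_force: [-0.2, 0.2, -0.6]
grip_width: 91.9
```

Run:
```python
from h import *
go(541.3,-279.6,9);print(tool()[0])
o=monitor.get_obs();print(np.round(o["joint_positions"],4),np.round(o["dq"],4))
```

```text
shift tool mm [209.2  -0.6 -15.1] tool z world [ 0.235 -0.971  0.028] x [ 0.0262 -0.0226 -0.9994] jaw ang deg -76.4
[ 539.95557142 -289.44081859  218.5529583 ]
[-0.6154  0.4905  1.3135 -0.0035  1.3032  0.7183] [ 0.0013  0.0097  0.0088  0.0002 -0.0103  0.0008]
```

>>> send_rows(commands=[[[0, 0, 0, 0, 0.0918], [0, 0, 0, 0, 0.0918], [0, 0, 0, 0, 0.0918], [0, 0, 0, 0, 0.0918]]])

```text
time: 4.22
tool_pos: [538.6, -288.5, 213.5]
tcp_rot: [0.588, 1.545, -0.745]
contact_force: [0.4, -0.1, 0.2]
grip_width: 92.0
```

Run:
```python
from h import *
go(541.3,-279.6,9);print(tool()[0])
o=monitor.get_obs();print(np.round(o["joint_positions"],4),np.round(o["dq"],4))
```

```text
shift tool mm [204.3   1.8 -12.5] tool z world [ 0.236 -0.972  0.022] x [ 0.0193 -0.0178 -0.9997] jaw ang deg -76.4
[ 538.55382969 -288.54742765  213.51557332]
[-0.6155  0.4959  1.3184 -0.0035  1.3013  0.7182] [-0.0005  0.0118  0.0075 -0.     -0.0036  0.0001]
```

>>> send_rows(commands=[[[0.01, 0, 0, 0, 0.0918], [0.01, 0, 0, 0, 0.0918], [0.01, 0, 0, 0, 0.0918], [0.01, 0, 0, 0, 0.0918]]])

```text
time: 4.55
tool_pos: [539.8, -289.6, 170.7]
tcp_rot: [0.596, 1.543, -0.737]
contact_force: [-0.6, -0.9, 0.5]
grip_width: 91.6
```

Run:
```python
from h import *
go(541.3,-279.6,9);print(tool()[0])
o=monitor.get_obs();print(np.round(o["joint_positions"],4),np.round(o["dq"],4))
```

```text
shift tool mm [161.5   1.3 -13.1] tool z world [ 0.235 -0.972  0.023] x [ 0.0207 -0.0187 -0.9996] jaw ang deg -76.4
[ 539.76225663 -289.58618765  170.67631443]
[-0.6157  0.532   1.3791 -0.0036  1.2028  0.7184] [-0.0008  0.1255  0.1822 -0.0012 -0.2995  0.0007]
```

>>> send_rows(commands=[[[0.012, 0, -0.003, 0, 0.0918], [0.012, 0, -0.003, 0, 0.0918], [0.012, 0, -0.003, 0, 0.0918], [0.012, 0, -0.002, 0, 0.0918], [0.012, 0, -0.001, 0, 0.0918], [0.012, 0, -0.001, 0, 0.0918], [0.012, 0, 0, 0, 0.0918], [0.012, 0, 0, 0, 0.0918]]])

```text
time: 5.22
tool_pos: [535.5, -276.3, 60.8]
tcp_rot: [0.544, 1.551, -0.789]
contact_force: [-0.0, 0.7, -0.1]
grip_width: 92.0
```

Run:
```python
from h import *
go(541.3,-279.6,9);print(tool()[0])
o=monitor.get_obs();print(np.round(o["joint_positions"],4),np.round(o["dq"],4))
```

```text
shift tool mm [51.9  4.3  3.7] tool z world [ 0.235 -0.972  0.017] x [ 0.0142 -0.0143 -0.9998] jaw ang deg -76.4
[ 535.50658854 -276.28922958   60.75280537]
[-0.6014  0.64    1.522  -0.0046  0.9598  0.7343] [ 2.800e-03  2.106e-01  1.384e-01 -4.000e-04 -3.363e-01  1.000e-04]
```

>>> send_rows(commands=[[[0.01, 0.001, 0.001, 0, 0.0918], [0.01, 0.001, 0.001, 0, 0.0918], [0.01, 0.001, 0.001, 0, 0.0918], [0.006, 0.001, 0, 0, 0.0918], [0.003, 0, 0, 0, 0.0918]]])

```text
time: 5.63
tool_pos: [539.0, -277.6, 13.8]
tcp_rot: [0.459, 1.557, -0.874]
contact_force: [0.1, 0.4, 0.3]
grip_width: 92.1
```

Run:
```python
from h import *
c,K,M=cap("wrist","w3.png")
go(541.3,-279.6,9);print(tool()[0])
o=monitor.get_obs();print(np.round(o["joint_positions"],4),np.round(o["dq"],4))
```

```text
shift tool mm [4.4 2.1 2.6] tool z world [ 0.235 -0.972  0.012] x [ 0.0081 -0.0102 -0.9999] jaw ang deg -76.4
[ 538.58013609 -277.47855698   13.38159086]
[-0.6001  0.7125  1.537  -0.005   0.8796  0.7362] [ 0.0009 -0.0191 -0.0019 -0.0014  0.0272 -0.0011]
```

View pics/w3.png

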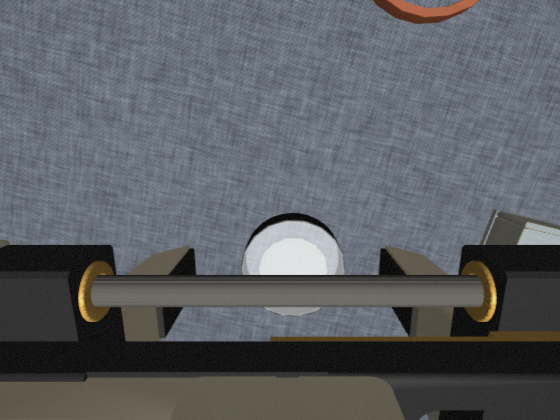

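Run:
```python
from h import *
c,K,M=cap("wrist");print(px2w(293.5,266,17,K,M));p,Rm=tool();print(Rm.T@(px2w(293.5,266,17,K,M)-p),p)
```

```text
[ 541.28454651 -279.95381286   17.        ]
[-2.71710456  1.8987666   2.88867766] [ 538.78333162 -277.62239057   14.23579585]
```

Consistent with the earlier fix (541.3, -279.6). Centre, go to z ≈ 8.5 and grip.

>>> send_rows(commands=[[[0.003, 0.001, 0.0015, 0, 0.0918], [0.003, 0.001, 0.0015, 0, 0.0918]]])

```text
time: 5.9
tool_pos: [542.4, -280.7, 9.4]
tcp_rot: [0.495, 1.555, -0.838]
contact_force: [0.4, -0.1, 0.0]
grip_width: 91.5
```

Run:
```python
from h import *
go(541.3,-279.8,8.5);print(tool()[0])
```

```text
shift tool mm [ 0.9 -0.9 -1.1] tool z world [ 0.235 -0.972  0.014] x [ 0.0109 -0.0121 -0.9999] jaw ang deg -76.4
[ 542.39098451 -280.65016043    9.40307276]
```

>>> send_rows(commands=[[[0.0005, -0.0005, -0.0005, 0, 0.0], [0, 0, 0, 0, 0.0], [0, 0, 0, 0, 0.0], [0, 0, 0, 0, 0.0], [0, 0, 0, 0, 0.0]]])

```text
time: 6.32
tool_pos: [542.8, -281.1, 10.0]
tcp_rot: [0.531, 1.552, -0.802]
contact_force: [0.1, 0.7, -0.1]
grip_width: 63.0
```

Run:
```python
from h import *
go(541.3,-279.8,8.5);print(tool()[0],monitor.get_obs()["grip_width"])
```

```text
shift tool mm [ 1.5 -1.1 -1.7] tool z world [ 0.235 -0.972  0.017] x [ 0.0134 -0.0138 -0.9998] jaw ang deg -76.4
[ 542.77735805 -281.13887848   10.01478269] 62.997911017759854
```

>>> send_rows(commands=[[[0.001, 0, -0.0005, 0, 0.0], [0.0008, 0, 0, 0, 0.0], [0.0005, 0, 0, 0, 0.0], [0.0002, 0, 0, 0, 0.0]]])

```text
time: 6.65
tool_pos: [542.9, -280.7, 8.7]
tcp_rot: [0.539, 1.55, -0.794]
contact_force: [-0.4, -0.3, 0.4]
grip_width: 49.0
```

Run:
```python
from h import *
c,K,M=cap("wrist","w4.png")
go(541.3,-279.8,8.5);print(tool()[0],monitor.get_obs()["grip_width"])
```

```text
shift tool mm [ 0.2 -1.3 -1.3] tool z world [ 0.235 -0.972  0.017] x [ 0.0142 -0.0145 -0.9998] jaw ang deg -76.4
[ 542.87409958 -280.71772369    8.71437526] 48.83953164945274
```

View pics/w4.png

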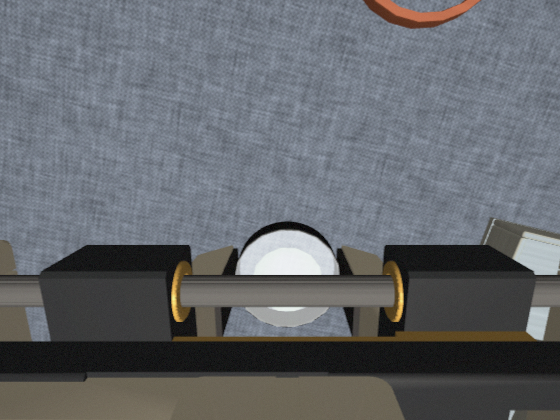

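>>> send_rows(commands=[[[-0.008, 0, 0, 0, 0.0], [-0.012, 0, 0, 0, 0.0], [-0.012, 0, 0, 0, 0.0], [-0.012, 0, 0, 0, 0.0], [-0.012, 0, 0, 0, 0.0], [-0.012, 0, 0, 0, 0.0], [-0.012, 0, 0, 0, 0.0], [-0.012, 0, 0, 0, 0.0], [-0.012, 0, 0, 0, 0.0]]])

```text
time: 7.45
tool_pos: [540.2, -278.2, 120.6]
tcp_rot: [0.511, 1.554, -0.822]
contact_force: [0.2, -0.3, -0.8]
grip_width: 48.8
```

Run:
```python
from h import *
c,K,M=cap("wrist","w5.png")
go(557,-6,110);print(tool()[0],monitor.get_obs()["grip_width"])
```

```text
shift tool mm [   9.7   79.3 -261.9] tool z world [ 0.235 -0.972  0.018] x [ 0.0156 -0.0151 -0.9998] jaw ang deg -76.4
[ 541.45616346 -279.02023646  123.58849934] 48.76030556115594
```

View pics/w5.png

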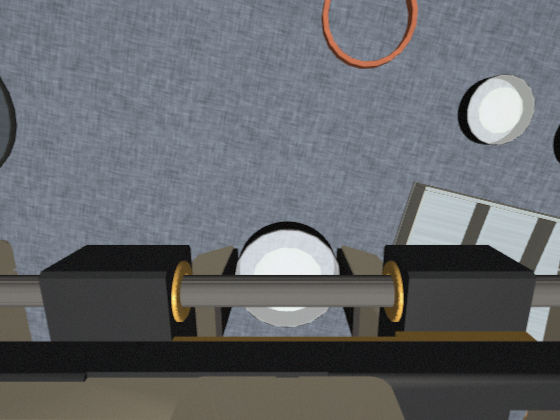

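>>> send_rows(commands=[[[0, 0.002, -0.012, 0, 0.0], [0, 0.002, -0.025, 0, 0.0], [0, 0.002, -0.03, 0, 0.0], [0, 0.002, -0.03, 0, 0.0], [0, 0.002, -0.03, 0, 0.0], [0, 0.002, -0.03, 0, 0.0], [0, 0.002, -0.03, 0, 0.0], [0, 0.002, -0.025, 0, 0.0], [0, 0.002, -0.02, 0, 0.0], [0, 0.002, -0.01, 0, 0.0]]])

```text
time: 8.33
tool_pos: [497.5, -25.1, 118.0]
tcp_rot: [0.532, 1.549, -0.806]
contact_force: [-0.0, -0.2, -0.5]
grip_width: 48.7
```

>>> send_rows(commands=[[[0, 0, 0, 0, 0.0], [0, 0, 0, 0, 0.0]]])

```text
time: 8.5
tool_pos: [496.5, -22.3, 117.7]
tcp_rot: [0.508, 1.55, -0.826]
contact_force: [-0.2, -0.8, -0.5]
grip_width: 48.6
```

Run:
```python
from h import *
c,K,M=cap("wrist","w6.png")
go(557,-6,110);print(tool()[0],monitor.get_obs()["grip_width"])
```

```text
shift tool mm [ 8.3 62.6 -2.2] tool z world [ 0.234 -0.972  0.018] x [ 0.0137 -0.0148 -0.9998] jaw ang deg -76.5
[496.53618567 -22.65308204 117.69421301] 48.76147066841693
```

View pics/w6.png

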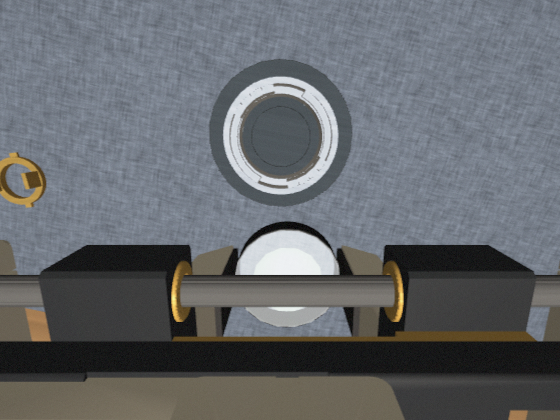

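Run:
```python
from h import *
c,K,M=cap("wrist")
cv2.imwrite("pics/w6c.png",cv2.resize(c[60:210,200:360],None,fx=4,fy=4,interpolation=cv2.INTER_CUBIC))
g=cv2.cvtColor(c,cv2.COLOR_BGR2GRAY)
m=(g>170).astype(np.uint8);m[205:]=0
cs,_=cv2.findContours(m,cv2.RETR_EXTERNAL,cv2.CHAIN_APPROX_NONE)
q=max(cs,key=cv2.contourArea);e=cv2.fitEllipse(q);print(e,cv2.contourArea(q))
for z in(67.5,68.5):
  ctr=px2w(*e[0],z,K,M);print(ctr, np.linalg.norm(px2w(e[0][0]+e[1][0]/2,e[0][1],z,K,M)-ctr)*2)
```

```text
((279.5057373046875, 134.99562072753906), (113.76738739013672, 116.62286376953125), 175.57472229003906) 10420.5
[557.16556014  -4.2859103   67.5       ] 67.85925889289372
[557.17657807  -4.28756542  68.5       ] 67.53190027968013
```

View pics/w6c.png

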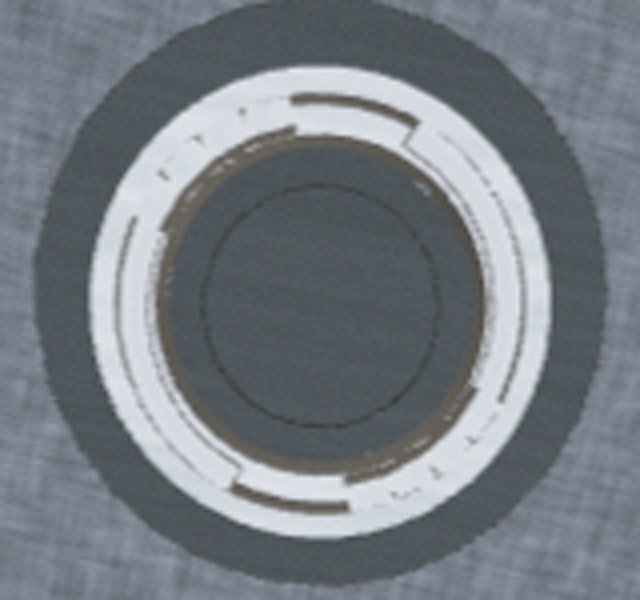

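Run:
```python
from h import *
c,K,M=cap("wrist")
cv2.imwrite("pics/w7c.png",cv2.resize(c[215:335,220:360],None,fx=5,fy=5,interpolation=cv2.INTER_CUBIC))
a=px2w(288.75,84.5,60,K,M);b=px2w(272.75,185.75,60,K,M);d=a-b;print(np.degrees(np.arctan2(d[1],d[0])),np.linalg.norm(d))
p,Rm=tool()
th=np.linspace(0,2*np.pi,13)
# predicted: lens top circle (z tool -7.5, r25) centre offsets y0
for y0 in(0,-1,-2,-3):
  for x,r in((-7.5,25),(8.5,23)):
    P=[p+Rm@np.array([x,y0+r*np.sin(t),r*np.cos(t)]) for t in (np.pi/2,-np.pi/2,0,np.pi)]
    print(y0,x,[w2px(q,K,M).round(1).tolist() for q in P])
```

```text
4.016786963510522 61.6747078924977
0 -7.5 [[288.1, 222.5], [287.9, 320.1], [340.6, 273.3], [235.3, 273.2]]
0 8.5 [[288.0, 217.8], [287.8, 300.5], [332.1, 260.5], [243.7, 260.4]]
-1 -7.5 [[288.1, 224.6], [287.9, 321.9], [340.6, 275.2], [235.4, 275.1]]
-1 8.5 [[288.0, 219.7], [287.8, 302.1], [332.0, 262.3], [243.8, 262.2]]
-2 -7.5 [[288.1, 226.7], [287.9, 323.7], [340.5, 277.2], [235.5, 277.1]]
-2 8.5 [[288.0, 221.6], [287.8, 303.8], [332.0, 264.1], [243.8, 264.0]]
-3 -7.5 [[288.1, 228.8], [287.9, 325.5], [340.4, 279.1], [235.6, 279.0]]
-3 8.5 [[288.0, 223.5], [287.8, 305.5], [331.9, 265.9], [243.9, 265.8]]
```

View pics/w7c.png

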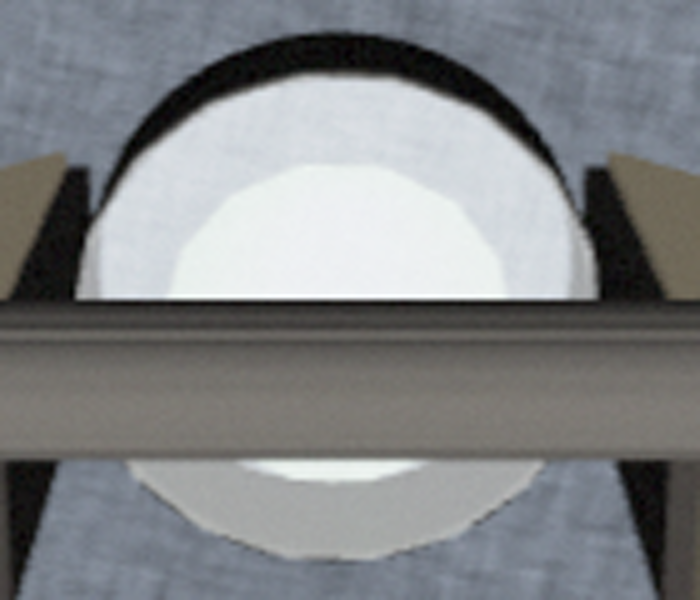

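Run:
```python
from h import *
go(560.3,-3.6,90)
```

```text
shift tool mm [28.3 66.  -5.3] tool z world [ 0.232 -0.973  0.018] x [ 0.0141 -0.0151 -0.9998] jaw ang deg -76.6
```

>>> send_rows(commands=[[[0, 0.01, -0.001, 0, 0.0], [0.003, 0.012, -0.001, 0, 0.0], [0.004, 0.012, -0.001, 0, 0.0], [0.004, 0.012, -0.001, 0, 0.0], [0.004, 0.01, -0.001, 0, 0.0], [0.003, 0.006, 0, 0, 0.0], [0.002, 0.003, 0, 0, 0.0]]])

```text
time: 9.23
tool_pos: [563.6, -12.8, 97.5]
tcp_rot: [0.522, 1.548, -0.827]
contact_force: [-0.7, -0.7, -0.7]
grip_width: 48.9
```

Run:
```python
from h import *
print(tool()[0]);go(560.3,-3.6,80)
```

```text
[563.58445564 -12.79033733  97.46936364]
shift tool mm [ 17.3  -1.4 -10. ] tool z world [ 0.22  -0.975  0.02 ] x [ 0.0157 -0.017  -0.9997] jaw ang deg -77.3
```

>>> send_rows(commands=[[[0.003, 0, -0.003, 0, 0.0], [0.003, 0, -0.003, 0, 0.0], [0.002, 0, -0.002, 0, 0.0], [0, 0, 0, 0, 0.0]]])

```text
time: 9.57
tool_pos: [561.0, -6.4, 87.6]
tcp_rot: [0.454, 1.549, -0.898]
contact_force: [-0.1, 0.6, -0.5]
grip_width: 49.2
```

Run:
```python
from h import *
c,K,M=cap("wrist","w8.png")
print(tool()[0]);go(560.3,-3.6,80)
```

```text
[561.07305351  -6.54414406  87.83142152]
shift tool mm [ 7.8 -0.2 -3.2] tool z world [ 0.217 -0.976  0.02 ] x [ 0.0137 -0.0172 -0.9998] jaw ang deg -77.5
```

View pics/w8.png

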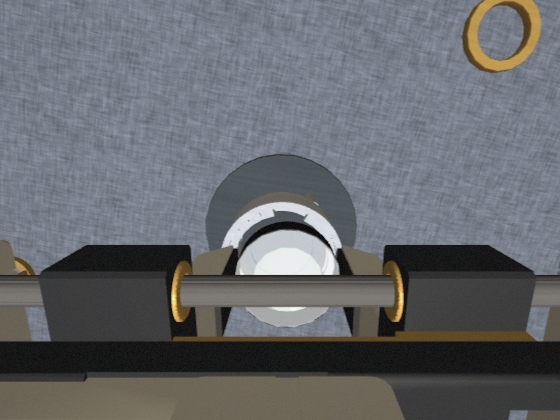

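>>> send_rows(commands=[[[0.002, 0, -0.0015, 0, 0.0], [0.001, 0, -0.001, 0, 0.0], [0.001, 0, -0.0005, 0, 0.0]]])

```text
time: 9.87
tool_pos: [560.3, -3.5, 84.3]
tcp_rot: [0.489, 1.548, -0.863]
contact_force: [-0.2, 0.3, -1.0]
grip_width: 48.9
```

Run:
```python
from h import *
c,K,M=cap("wrist")
print(tool()[0]);go(560.3,-3.6,75)
cv2.imwrite("pics/w9.png",cv2.resize(c[170:340,200:370],None,fx=4,fy=4,interpolation=cv2.INTER_CUBIC))
# fit rim outer arc: predict
p,Rm=tool()
ctr=np.array([557.2,-4.3,67.5])
for t in np.radians([60,90,120]):
  d=np.cos(t)*Rm[:,2]+np.sin(t)*Rm[:,1]
  print(w2px(ctr+34*d,K,M).round(1),w2px(ctr+26.2*d,K,M).round(1))
```

```text
[560.13130883  -3.40015548  84.04271546]
shift tool mm [9.  0.  0.1] tool z world [ 0.217 -0.976  0.02 ] x [ 0.0144 -0.0173 -0.9997] jaw ang deg -77.4
[319.1 208.2] [311.4 220.6]
[286.7 199.7] [286.7 214.2]
[254.3 208.2] [262.  220.6]
```

View pics/w9.png

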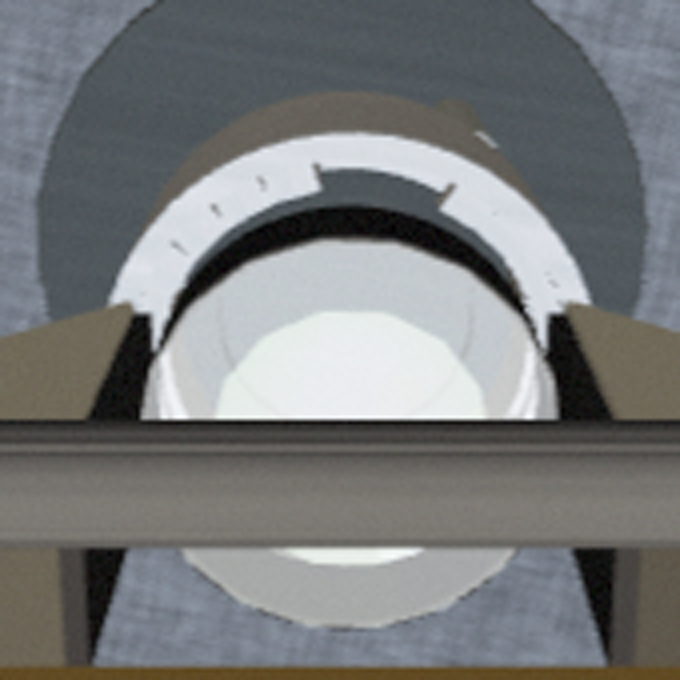

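```bash
cat > fit.py <<'E'
from h import *
from scipy.optimize import brentq
c,K,M=cap("wrist");p,Rm=tool();print(p)
def vtop(x,r,y0): return w2px(p+Rm@np.array([x,y0+r,0]),K,M)[1]
def solve(x,r,v): return brentq(lambda y:vtop(x,r,y)-v,-30,30)
xr=p[2]-67.5
print("cell y", solve(xr,34,203.0))
for v in(221.75,):print("lens bot",solve(6.5,25,v),solve(8.5,23,v))
print("lens top far", solve(-7.5,25,229.6),"near",brentq(lambda y:vtop(-7.5,-25,y)-326.6,-30,30))
E
python3 fit.py
```

```text
[560.1824521   -3.47356987  84.11492475]
cell y -5.164422684388446
lens bot -3.509499804827744 -2.0668368487192135
lens top far -3.3453812755741064 near -3.5588547017656973
```

>>> send_rows(commands=[[[0.003, -0.001, 0, 0, 0.0], [0.003, -0.001, 0, 0, 0.0], [0.002, 0, 0, 0, 0.0]]])

```text
time: 10.22
tool_pos: [558.6, -4.1, 76.1]
tcp_rot: [0.513, 1.547, -0.838]
contact_force: [0.2, 0.2, -0.6]
grip_width: 49.2
```

Run:
```python
from h import *
c,K,M=cap("wrist")
print(tool()[0]);go(558.6,-3.8,73)
cv2.imwrite("pics/w10.png",cv2.resize(c[170:340,200:370],None,fx=4,fy=4,interpolation=cv2.INTER_CUBIC))
```

```text
[558.45027187  -4.1148144   75.70549876]
shift tool mm [ 2.7  0.2 -0.3] tool z world [ 0.218 -0.976  0.02 ] x [ 0.0152 -0.0175 -0.9997] jaw ang deg -77.4
```

View pics/w10.png

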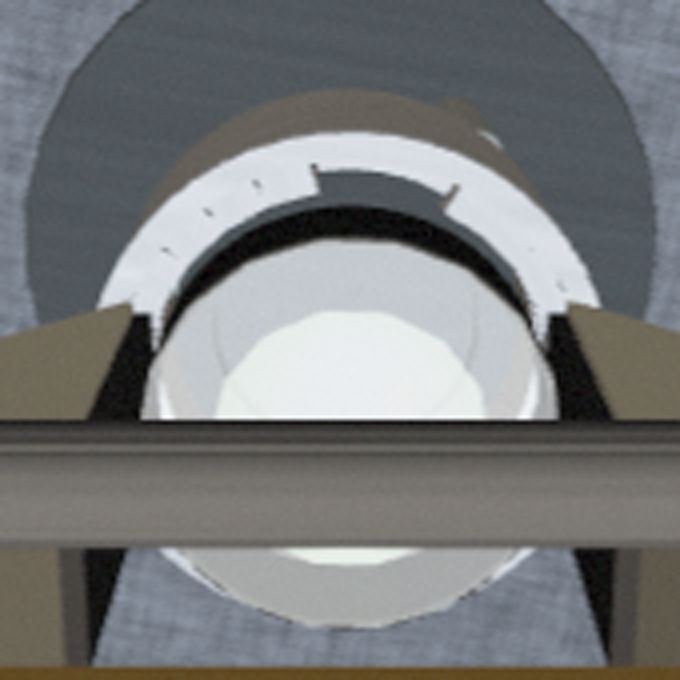

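```bash
python3 fit.py
```

```text
[558.54399797  -4.09671691  75.97292271]
cell y -3.395656318051047
lens bot -3.5196524109990284 -2.0773315196627338
lens top far -3.3482979332775353 near -3.4996051207540178
```

Concentric to 0.1 mm in tool y. Descend gently.

>>> send_rows(commands=[[[0.002, 0, 0, 0, 0.0], [0.002, 0, 0, 0, 0.0], [0.001, 0, 0, 0, 0.0]]])

```text
time: 10.57
tool_pos: [558.9, -4.3, 70.7]
tcp_rot: [0.512, 1.547, -0.839]
contact_force: [-0.7, -0.7, 0.1]
grip_width: 48.9
```

```bash
python3 - <<'E'
from h import *
o=monitor.get_obs();print(o["contact_force"],o["moment"])
c,K,M=cap("side");cv2.imwrite("pics/s3.png",cv2.resize(c[170:300,200:340],None,fx=5,fy=5,interpolation=cv2.INTER_CUBIC))
print(tool()[0]);go(558.6,-3.9,71)
E
python3 fit.py
```

```text
[-0.69315286 -0.69518741  0.13585701] [ 0.04568992  0.00936172 -0.01204249]
[558.87031336  -4.29537139  70.60217784]
shift tool mm [-0.4 -0.2 -0.4] tool z world [ 0.217 -0.976  0.02 ] x [ 0.0156 -0.0175 -0.9997] jaw ang deg -77.4
[558.95542405  -4.29130866  70.83493315]
cell y -2.2611236021543863
lens bot -3.518412369607015 -2.0763091198718673
lens top far -3.3464584300932865 near -3.512017630150182
```

View pics/s3.png

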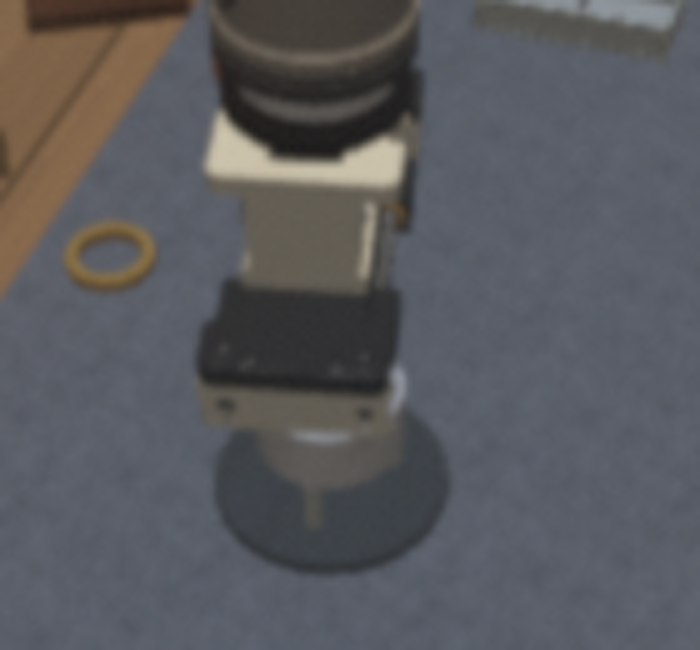

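>>> send_rows(commands=[[[0, 0, 0, 0, 0.075], [0, 0, 0, 0, 0.075], [-0.001, 0, 0, 0, 0.075], [-0.003, 0, 0, 0, 0.075], [-0.008, 0, 0, 0, 0.075], [-0.01, 0, 0, 0, 0.075], [-0.01, 0, 0, 0, 0.075], [-0.01, 0, 0, 0, 0.075]]])

```text
time: 11.33
tool_pos: [557.7, -3.6, 115.7]
tcp_rot: [0.453, 1.549, -0.898]
contact_force: [-0.1, 0.5, 0.4]
grip_width: 74.9
```

Run:
```python
from h import *
c,K,M=cap("wrist");p,Rm=tool();print(p,monitor.get_obs()["grip_width"]);go(490,280,120)
cv2.imwrite("pics/w11.png",cv2.resize(c[130:340,170:400],None,fx=3,fy=3,interpolation=cv2.INTER_CUBIC))
c,K,M=cap("scene");cv2.imwrite("pics/s4.png",cv2.resize(c[180:260,280:440],None,fx=5,fy=5,interpolation=cv2.INTER_CUBIC))
```

```text
[559.01752179  -3.65031321 118.05232497] 75.32599816509715
shift tool mm [  -8.3   -5.6 -291.8] tool z world [ 0.217 -0.976  0.021] x [ 0.0179 -0.0179 -0.9997] jaw ang deg -77.4
```

View pics/w11.png

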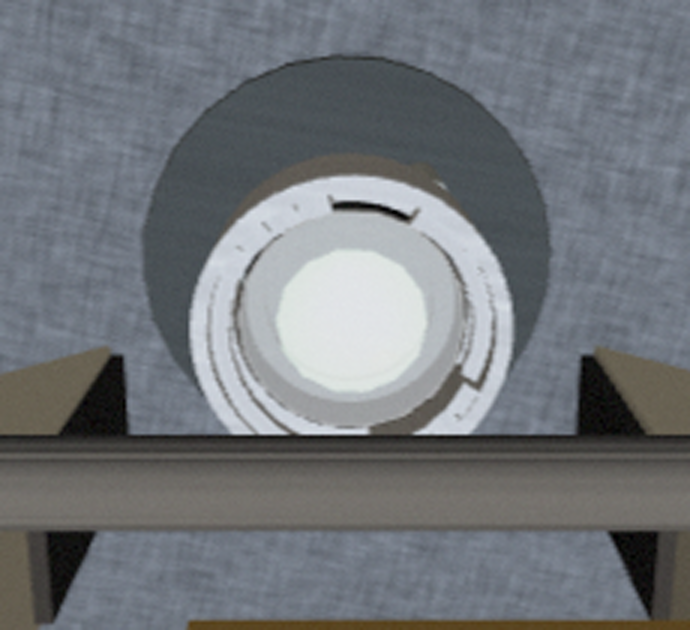

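View pics/s4.png

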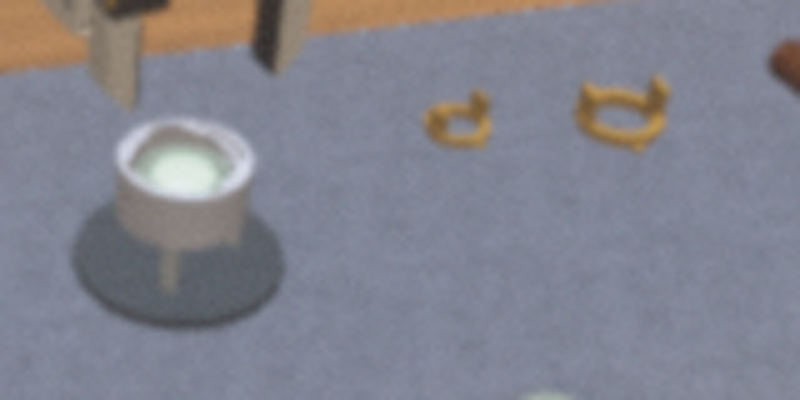

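Run:
```python
from h import *
c,K,M=cap("wrist");p,Rm=tool();print(p)
v=c[130:275,170:400]
cv2.imwrite("pics/w12.png",cv2.resize(c[185:285,225:350],None,fx=6,fy=6,interpolation=cv2.INTER_CUBIC))
# cell centre from rim arc far edge & sides
g=cv2.cvtColor(c,cv2.COLOR_BGR2GRAY)
o=c.copy()
for cx,cy in((557.2,-4.3),):
  for z,r,col in((67.5,34,(0,0,255)),(58.5,25,(0,255,0)),(67.5,26.2,(255,0,0))):
    for t in np.linspace(0,2*np.pi,200):
      q=w2px([cx+r*np.cos(t),cy+r*np.sin(t),z],K,M).round().astype(int);o[q[1],q[0]]=col
cv2.imwrite("pics/w13.png",cv2.resize(o[170:290,210:370],None,fx=5,fy=5,interpolation=cv2.INTER_NEAREST))
```

```text
[558.40772114  -3.68990838 115.85010202]
```

View pics/w13.png

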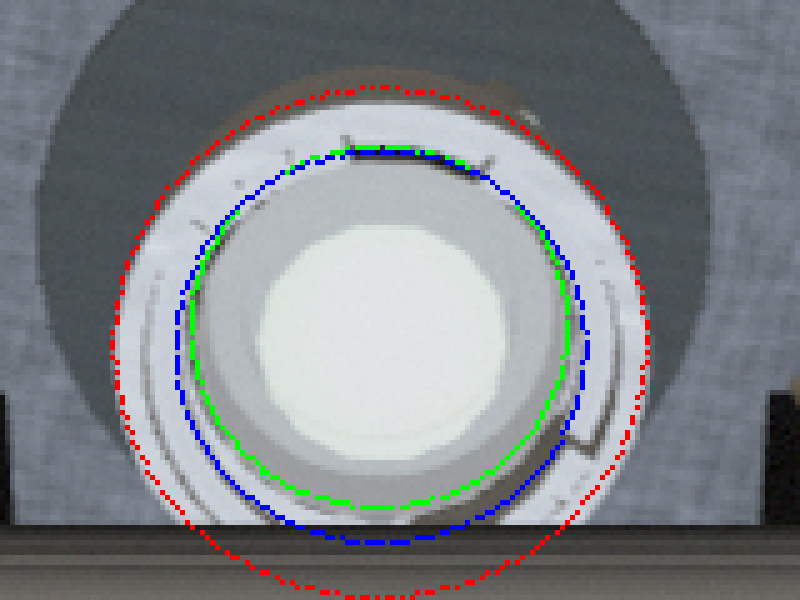

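>>> send_rows(commands=[[[-0.01, 0, -0.012, 0, 0.0918], [-0.01, 0, -0.025, 0, 0.0918], [-0.01, 0, -0.03, 0, 0.0918], [0, 0, -0.03, 0, 0.0918], [0, 0, -0.03, 0, 0.0918], [0, 0, -0.03, 0, 0.0918], [0, 0, -0.03, 0, 0.0918], [0, 0, -0.03, 0, 0.0918], [0, 0, -0.025, 0, 0.0918], [0, 0, -0.02, 0, 0.0918]]])

```text
time: 12.32
tool_pos: [495.0, 265.8, 144.5]
tcp_rot: [0.456, 1.55, -0.904]
contact_force: [0.5, -0.3, -0.1]
grip_width: 91.8
```

>>> send_rows(commands=[[[0, 0, -0.01, 0, 0.0918], [0, 0, 0, 0, 0.0918]]])

```text
time: 12.48
tool_pos: [490.0, 280.9, 144.5]
tcp_rot: [0.436, 1.551, -0.918]
contact_force: [-0.6, -0.6, -1.0]
grip_width: 92.0
```

Run:
```python
from h import *
c,K,M=cap("wrist","w14.png");p,Rm=tool();print(p,monitor.get_obs()["grip_width"]);go(487,282,120)
```

```text
[490.28431679 279.98264341 144.50687456] 91.94780518260636
shift tool mm [24.4 -3.  -3.1] tool z world [ 0.214 -0.977  0.018] x [ 0.0121 -0.0161 -0.9998] jaw ang deg -77.6
```

View pics/w14.png

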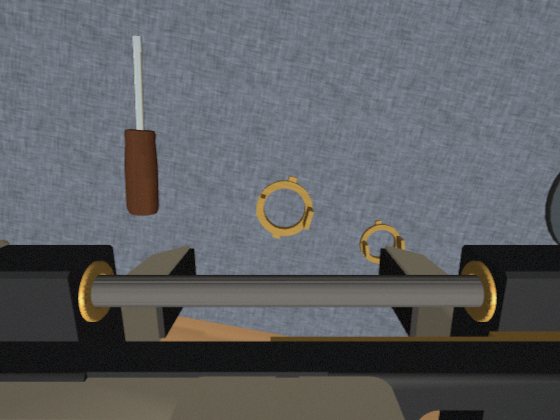

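Run:
```python
from h import *
c,K,M=cap("wrist");p,Rm=tool();print(p)
a=cv2.resize(c[165:255,240:330],None,fx=8,fy=8,interpolation=cv2.INTER_CUBIC);cv2.imwrite("pics/w15.png",a)
P=px2w(293,180,4,K,M);Q=px2w(277,237,4,K,M);d=Rm.T@(P-Q);print(d,np.degrees(np.arctan2(d[2],d[1])),(P+Q)/2, Rm.T@((P+Q)/2-p))
```

```text
[490.81604485 278.81541835 144.46627096]
[ 0.71063753 52.59472628 14.39838347] 15.310230609098436 [487.63599681 278.88297518   4.        ] [140.39693578  -4.27130226  -3.36852282]
```

View pics/w15.png

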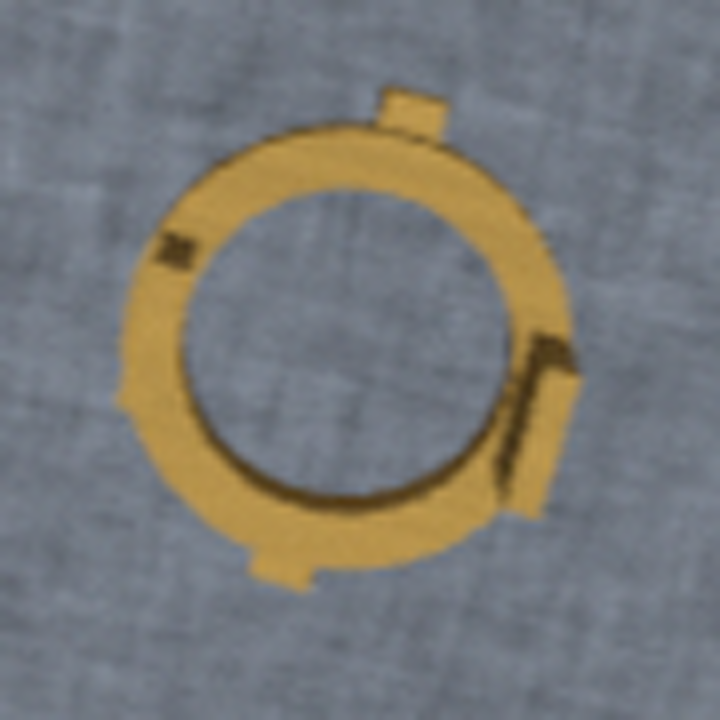

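Run:
```python
from h import *
c,K,M=cap("wrist");p,Rm=tool();print(p)
P=px2w(283.4,208.1,8,K,M);print(P,Rm.T@(P-p))
```

```text
[491.23221951 278.05482707 144.4680271 ]
[489.69188007 279.34732025   8.        ] [136.39833969  -2.39499361  -4.16203568]
```

>>> send_rows(commands=[[[0.01, -0.001, -0.001, 4, 0.075], [0.012, -0.001, -0.001, 4, 0.075], [0.012, -0.001, -0.001, 4, 0.075], [0.012, -0.001, 0, 3, 0.075], [0.012, 0, 0, 0, 0.075], [0.012, 0, 0, 0, 0.075], [0.008, 0, 0, 0, 0.075], [0.004, 0, 0, 0, 0.075], [0, 0, 0, 0, 0.075]]])

```text
time: 13.38
tool_pos: [493.4, 266.5, 60.8]
tcp_rot: [0.747, 1.547, -0.902]
contact_force: [-1.0, -0.7, -0.2]
grip_width: 74.9
```

Run:
```python
from h import *
c,K,M=cap("wrist","w16.png");p,Rm=tool();print(p,monitor.get_obs()["grip_width"]);go(487.5,279,15)
print(np.round(monitor.get_obs()["joint_positions"],3))
```

```text
[493.60966562 266.60819026  61.24208512] 74.66115867341081
shift tool mm [ 45.9  -7.8 -12.7] tool z world [-0.079 -0.997  0.017] x [ 0.0154 -0.0186 -0.9997] jaw ang deg -94.5
[ 0.372  0.585  1.633 -0.029  0.917  2.039]
```

View pics/w16.png

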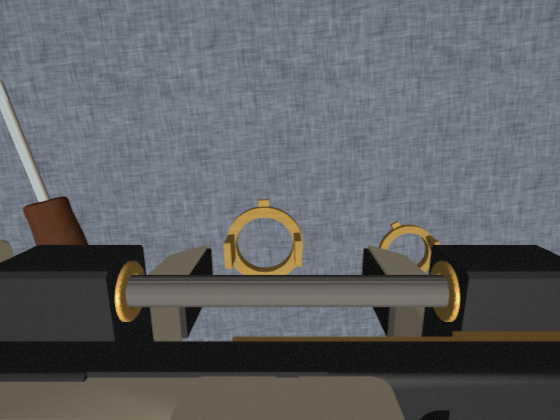

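Run:
```python
from h import *
c,K,M=cap("wrist");p,Rm=tool();print(p)
P=px2w(264,243,8,K,M);print(P,Rm.T@(P-p))
cv2.imwrite("pics/w17.png",cv2.resize(c[190:280,215:315],None,fx=7,fy=7,interpolation=cv2.INTER_CUBIC))
```

```text
[493.8432527  267.07171471  61.7683178 ]
[489.77397818 281.09559965   8.        ] [ 53.43178534  -6.10477571 -14.56146874]
```

View pics/w17.png

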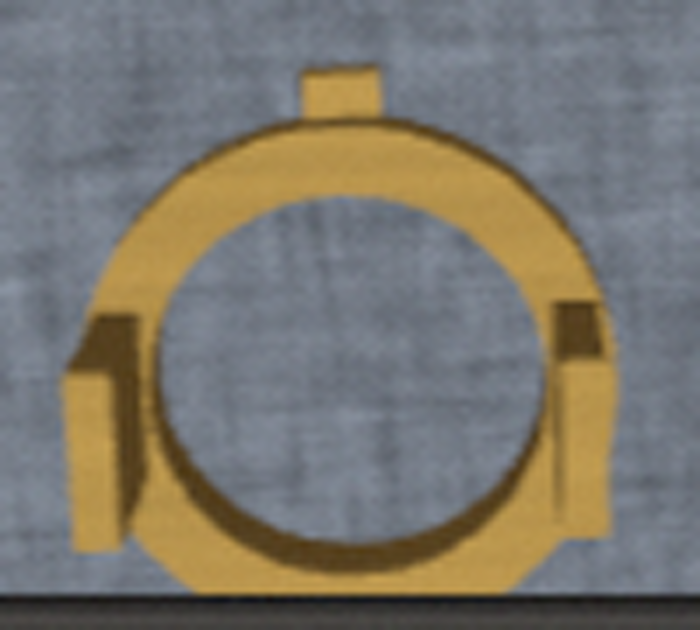

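>>> send_rows(commands=[[[0, -0.002, -0.004, -1.5, 0.075], [0.003, -0.002, -0.004, 0, 0.075], [0.006, -0.002, -0.003, 0, 0.075], [0.008, -0.001, -0.002, 0, 0.075], [0.006, 0, 0, 0, 0.075], [0.003, 0, 0, 0, 0.075]]])

```text
time: 13.98
tool_pos: [489.2, 282.8, 36.4]
tcp_rot: [1.019, 1.544, -0.6]
contact_force: [-0.6, 0.2, -0.4]
grip_width: 74.9
```

Run:
```python
from h import *
c,K,M=cap("wrist");p,Rm=tool();print(p);go(489,281,14)
cv2.imwrite("pics/w18.png",cv2.resize(c[180:350,200:380],None,fx=4,fy=4,interpolation=cv2.INTER_CUBIC))
```

```text
[488.81430254 282.59802371  35.82262314]
shift tool mm [21.8 -0.2  1.3] tool z world [-0.048 -0.999  0.015] x [ 0.0214 -0.0159 -0.9996] jaw ang deg -92.8
```

View pics/w18.png

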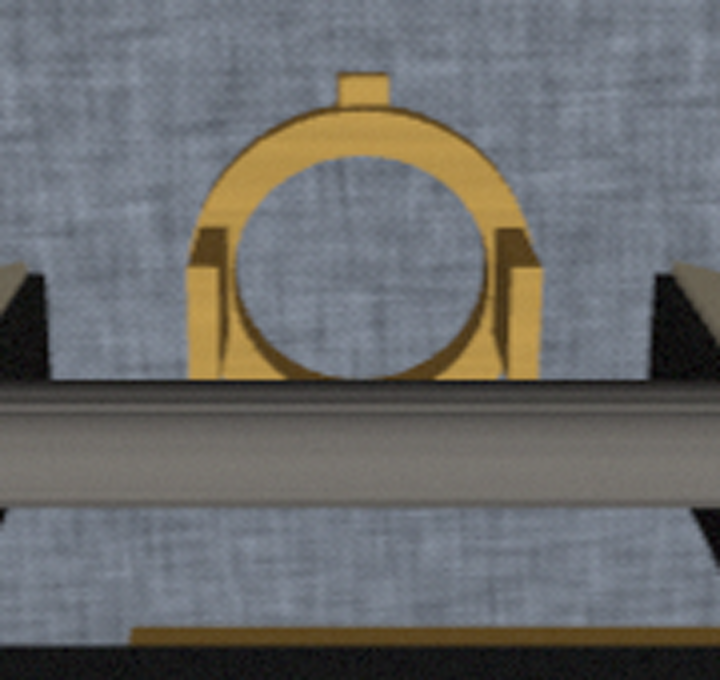

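```bash
cat > fit2.py <<'E'
import sys
from h import *
from scipy.optimize import brentq
c,K,M=cap("wrist");p,Rm=tool();print(p)
def solve(h,r,v): # h height (tool x offset)
    return brentq(lambda y:w2px(p+Rm@np.array([h,y+r,0]),K,M)[1]-v,-60,60)
for a in sys.argv[1:]:
    h,r,v=map(float,a.split(","));print(a,solve(h,r,v))
E
python3 fit2.py 31.8,29,198.5 27.8,25,207 9.8,8,246.5
```

```text
[489.08739177 282.52200149  36.38565271]
31.8,29,198.5 -1.1081203467098515
27.8,25,207 -1.1035762687615152
9.8,8,246.5 -0.883277270762855
```

>>> send_rows(commands=[[[0.006, -0.001, 0.001, 0, 0.07], [0.006, 0, 0, 0, 0.07], [0.005, 0, 0, 0, 0.07], [0.002, 0, 0, 0, 0.07]]])

```text
time: 14.42
tool_pos: [488.9, 281.0, 16.0]
tcp_rot: [1.023, 1.543, -0.596]
contact_force: [0.0, 0.4, 1.0]
grip_width: 70.2
```

Run:
```python
from h import *
c,K,M=cap("wrist");p,Rm=tool();print(p);go(488,281,14)
cv2.imwrite("pics/w19.png",cv2.resize(c[180:350,200:380],None,fx=4,fy=4,interpolation=cv2.INTER_CUBIC))
```

```text
[488.80629111 280.94045984  15.84727371]
shift tool mm [ 1.8 -0.9 -0. ] tool z world [-0.049 -0.999  0.015] x [ 0.0223 -0.0156 -0.9996] jaw ang deg -92.8
```

View pics/w19.png

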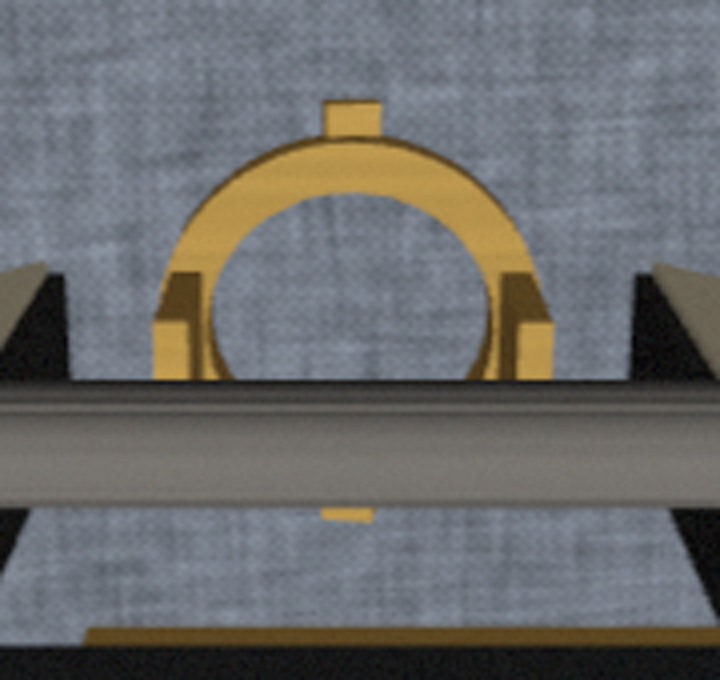

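```bash
python3 fit2.py 11.8,29,205.2 11.8,-29,310.2 7.8,25,214.5
```

```text
[488.93370242 281.0576951   16.29084422]
11.8,29,205.2 -0.3111488028065213
11.8,-29,310.2 -1.6474420431996248
7.8,25,214.5 -0.15776804629753813
```

>>> send_rows(commands=[[[0.001, -0.0007, 0, 0, 0.0], [0.0008, 0, 0, 0, 0.0], [0.0003, 0, 0, 0, 0.0], [0, 0, 0, 0, 0.0], [0, 0, 0, 0, 0.0], [0, 0, 0, 0, 0.0]]])

```text
time: 15.02
tool_pos: [488.8, 281.2, 14.6]
tcp_rot: [1.062, 1.543, -0.557]
contact_force: [0.3, 1.6, -1.2]
grip_width: 45.6
```

Run:
```python
from h import *
c,K,M=cap("wrist");p,Rm=tool();print(p,monitor.get_obs()["grip_width"],monitor.get_obs()["contact_force"]);go(488,281,14)
cv2.imwrite("pics/w20.png",cv2.resize(c[180:350,200:380],None,fx=4,fy=4,interpolation=cv2.INTER_CUBIC))
```

```text
[488.78868846 281.19493181  14.60236698] 45.769534605672355 [ 0.81373143  0.61879086 -0.63690454]
shift tool mm [ 0.6 -0.8  0.2] tool z world [-0.049 -0.999  0.014] x [ 0.0239 -0.0149 -0.9996] jaw ang deg -92.8
```

View pics/w20.png

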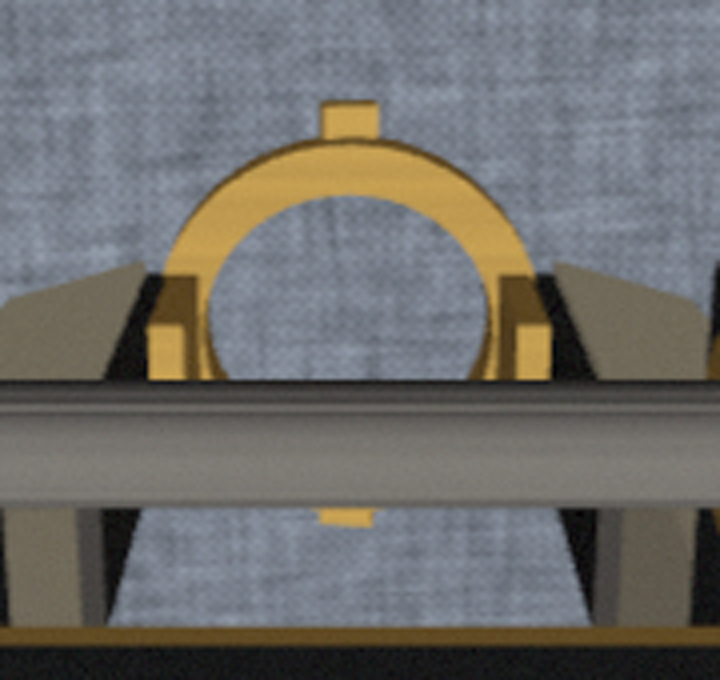

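>>> send_rows(commands=[[[-0.006, 0, 0, 0, 0.0], [-0.012, 0, 0, 0, 0.0], [-0.012, 0, 0, 0, 0.0], [-0.012, 0, 0, 0, 0.0], [-0.012, 0, 0, 0, 0.0], [-0.012, 0, 0, 0, 0.0], [-0.012, 0, 0, 0, 0.0], [-0.012, 0, 0, 0, 0.0], [-0.012, 0, 0, -3, 0.0], [-0.006, 0, 0, -4, 0.0]]])

```text
time: 15.9
tool_pos: [484.4, 282.3, 129.1]
tcp_rot: [0.808, 1.545, -0.687]
contact_force: [0.4, -0.3, -1.5]
grip_width: 45.9
```

Run:
```python
from h import *
c,K,M=cap("wrist","w21.png");p,Rm=tool();print(p,monitor.get_obs()["grip_width"],monitor.get_obs()["contact_force"]);go(556,-4.5,125)
```

```text
[484.8249161  282.56829393 130.05470049] 45.60877865558776 [0.32756854 1.43400863 0.91119941]
shift tool mm [ 11.1  47.7 291.7] tool z world [ 0.08  -0.997  0.017] x [ 0.0216 -0.0157 -0.9996] jaw ang deg -85.4
```

View pics/w21.png

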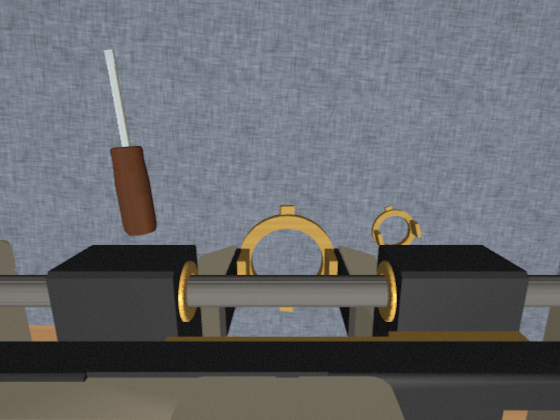

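>>> send_rows(commands=[[[0, 0, 0.012, 0, 0.0], [0, 0, 0.025, 0, 0.0], [0, 0, 0.03, 0, 0.0], [0, 0, 0.03, 0, 0.0], [0, 0, 0.03, 0, 0.0], [0, 0, 0.03, 0, 0.0], [0, 0, 0.03, 0, 0.0], [0, 0, 0.03, 0, 0.0], [0, 0, 0.025, 0, 0.0], [0, 0, 0.015, 0, 0.0]]])

```text
time: 16.78
tool_pos: [503.5, 19.8, 135.7]
tcp_rot: [1.004, 1.543, -0.493]
contact_force: [0.6, 0.2, -1.0]
grip_width: 45.6
```

>>> send_rows(commands=[[[0, 0, 0.01, 0, 0.0], [0, 0, 0, 0, 0.0]]])

```text
time: 16.95
tool_pos: [504.2, 6.2, 135.9]
tcp_rot: [0.988, 1.542, -0.515]
contact_force: [0.2, 0.1, -1.7]
grip_width: 45.8
```

Run:
```python
from h import *
c,K,M=cap("wrist","w22.png");p,Rm=tool();print(p,monitor.get_obs()["grip_width"],monitor.get_obs()["contact_force"]);go(556,-4.5,125)
cv2.imwrite("pics/w22c.png",cv2.resize(c[80:330,180:400],None,fx=3,fy=3,interpolation=cv2.INTER_CUBIC))
```

```text
[504.08972605   7.17473279 135.86897368] 45.83318957468362 [ 0.07570158 -0.89893406 -0.76527844]
shift tool mm [12.3 50.7 15. ] tool z world [ 0.068 -0.998  0.015] x [ 0.0244 -0.0135 -0.9996] jaw ang deg -86.1
```

View pics/w22c.png

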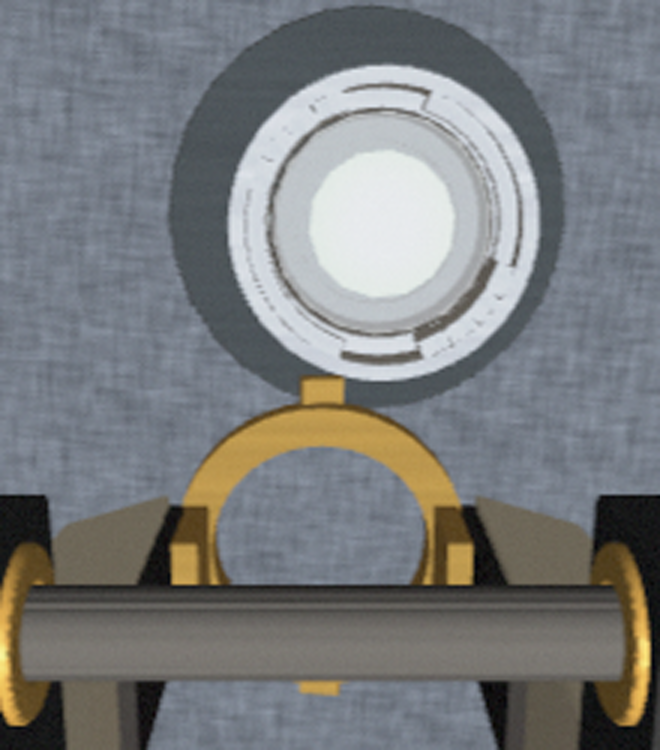

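```bash
python3 - <<'E'
from h import *
c,K,M=cap("wrist");p,Rm=tool();print(p)
P=px2w(308,154.2,67.5,K,M);print(P,Rm.T@(P-p))
# ring in hand: u of lugs
for h in (9.5,): 
  for y in(29,-29): print(w2px(p+Rm@np.array([h,y,0]),K,M))
E
python3 fit2.py 9.6,29,205.8 9.6,-29,311.3 5.6,25,215
```

```text
[504.00879057   8.08332009 135.83392294]
[556.61145748  -4.05047857  67.5       ] [69.74582164 50.02220019 14.73412745]
[285.25928733 205.72316469]
[285.50230882 309.53070628]
[503.93906259   8.67515331 135.79529003]
9.6,29,205.8 -0.05418933672895581
9.6,-29,311.3 -1.1277857521264272
5.6,25,215 0.20191917846134194
```

Create fit2.py:
```python
import sys
from h import *
from scipy.optimize import brentq
p,Rm=tool();c,K,M=cap("wrist");print(p,Rm[:,0].round(4),"jaw",np.degrees(np.arctan2(Rm[1,2],Rm[0,2])).round(2),monitor.get_obs()["contact_force"],monitor.get_obs()["moment"],monitor.get_obs()["grip_width"])
x0,x1,y0,y1,f=200,380,180,350,4
cv2.imwrite("pics/"+sys.argv[1],cv2.resize(c[y0:y1,x0:x1],None,fx=f,fy=f,interpolation=cv2.INTER_CUBIC))
def solve(h,r,v): # h height (tool x offset)
    return brentq(lambda y:w2px(p+Rm@np.array([h,y+r,0]),K,M)[1]-v,-60,60)
for a in sys.argv[2:]:
    h,r,v=map(float,a.split(","));print(a,solve(h,r,v))
```

```text
(no output)
```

>>> send_rows(commands=[[[0.002, 0.008, 0.003, 0.5, 0.0], [0.004, 0.008, 0.003, 0, 0.0], [0.005, 0.008, 0.002, 0, 0.0], [0.006, 0.008, 0.002, 0, 0.0], [0.006, 0.007, 0.002, 0, 0.0], [0.006, 0.005, 0.001, 0, 0.0], [0.005, 0.002, 0, 0, 0.0], [0.003, 0, 0, 0, 0.0], [0, 0, 0, 0, 0.0]]])

```text
time: 17.85
tool_pos: [557.1, 2.0, 94.2]
tcp_rot: [1.019, 1.545, -0.485]
contact_force: [-1.5, -0.5, -0.3]
grip_width: 45.7
```

```bash
python3 fit2.py w23.png; python3 -c "
from h import *
go(556,-4.5,90)"
```

```text
[557.07222497   2.03347955  94.24740674] [ 0.0224 -0.0118 -0.9997] jaw -86.18 [-0.06308344  0.46708109 -0.94298832] [-0.00981233  0.04301346 -0.0436396 ] 45.493538074976435
shift tool mm [ 4.6 -1.5  6.4] tool z world [ 0.067 -0.998  0.013] x [ 0.0225 -0.0118 -0.9997] jaw ang deg -86.2
```

View pics/w23.png

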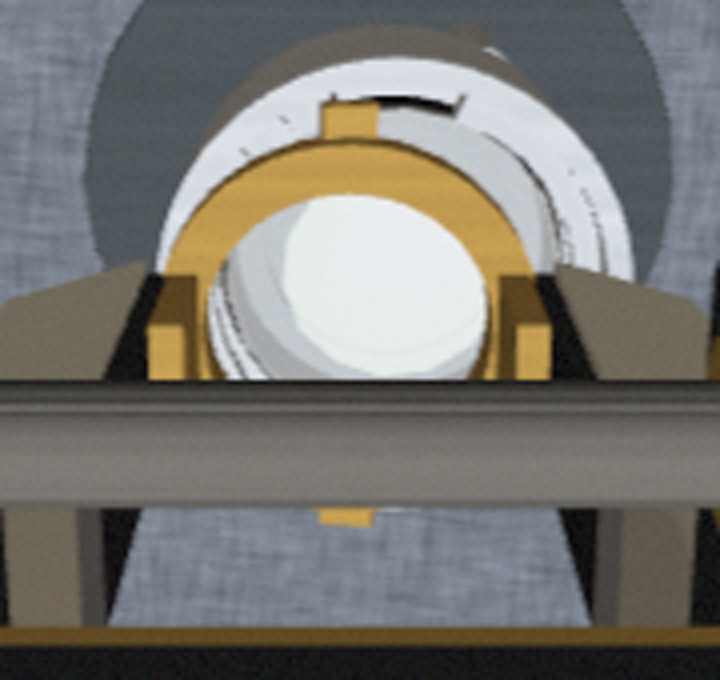

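```bash
python3 fit2.py w24.png 26.75,34,194.2 10,29,205.2 10,-29,311 6,25,215
```

```text
[556.98408845   2.04822505  94.51870827] [ 0.0225 -0.0118 -0.9997] jaw -86.17 [-0.10707265  0.54382388 -1.57901634] [ 0.0012972   0.04595301 -0.06294009] 45.935651712439714
26.75,34,194.2 -2.4619228024477784
10,29,205.2 0.14353175428985768
10,-29,311 -1.1909787478625644
6,25,215 0.079680405818299
```

>>> send_rows(commands=[[[0, -0.0013, 0.003, 0, 0.0], [0.001, -0.001, 0.002, 0, 0.0], [0.002, 0, 0.001, 0, 0.0], [0.002, 0, 0, 0, 0.0], [0.001, 0, 0, 0, 0.0]]])

```text
time: 18.37
tool_pos: [555.2, -5.1, 90.6]
tcp_rot: [1.061, 1.542, -0.443]
contact_force: [-0.1, 0.6, -1.1]
grip_width: 45.8
```

```bash
python3 fit2.py w25.png
```

```text
[555.1946812   -5.06271072  90.56779361] [ 0.0262 -0.0124 -0.9996] jaw -86.19 [ 0.20768482 -0.44579714 -1.72942338] [0.0636382  0.07691273 0.00248113] 44.91340828911626
```

View pics/w25.png

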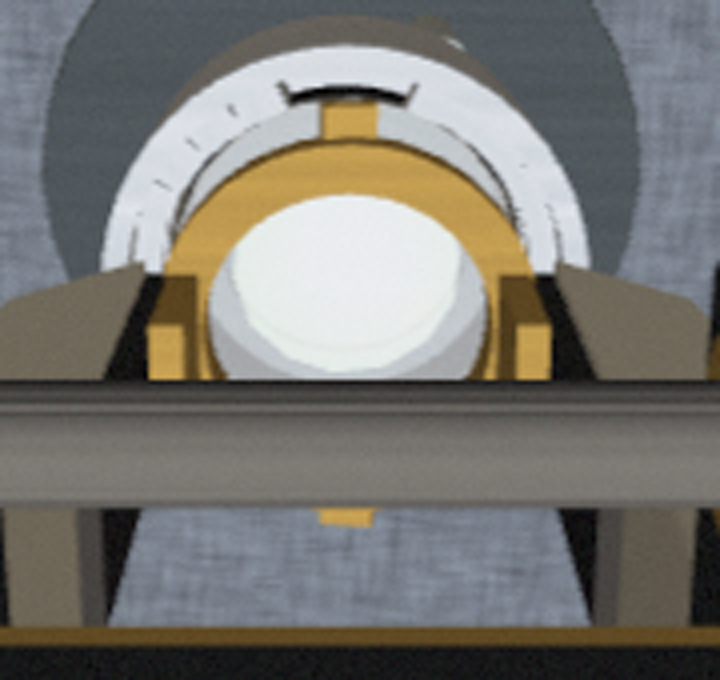

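```bash
python3 fit2.py w26.png 23.1,34,191.3 10,29,205.2 ; python3 -c "
from h import *
go(555.5,-4.7,84)"
```

```text
[555.14009807  -5.04400311  90.38742996] [ 0.0259 -0.0124 -0.9996] jaw -86.18 [-0.19637573  0.1010223  -1.09415122] [ 0.04176717  0.10677661 -0.01366242] 45.69125036783437
23.1,34,191.3 -0.17842093674540413
10,29,205.2 0.1385265408828668
shift tool mm [ 6.5  0.2 -0.3] tool z world [ 0.067 -0.998  0.014] x [ 0.0258 -0.0124 -0.9996] jaw ang deg -86.2
```

>>> send_rows(commands=[[[0.002, -0.0003, 0, 0, 0.0], [0.0025, -0.0002, 0, 0, 0.0], [0.0025, 0, 0, 0, 0.0], [0.002, 0, 0, 0, 0.0]]])

```text
time: 18.8
tool_pos: [555.3, -5.0, 81.2]
tcp_rot: [1.071, 1.541, -0.433]
contact_force: [1.0, -0.5, -1.1]
grip_width: 45.4
```

```bash
python3 fit2.py w27.png; python3 -c "
from h import *
go(555.5,-4.7,80)"
```

```text
[555.2655422   -4.97402519  81.20767608] [ 0.027  -0.0125 -0.9996] jaw -86.17 [-1.07646647 -0.85184488 -1.50136026] [0.01668878 0.03023955 0.00134265] 45.99676485453328
shift tool mm [ 0.8  0.5 -0.2] tool z world [ 0.067 -0.998  0.014] x [ 0.0263 -0.0124 -0.9996] jaw ang deg -86.2
```

View pics/w27.png

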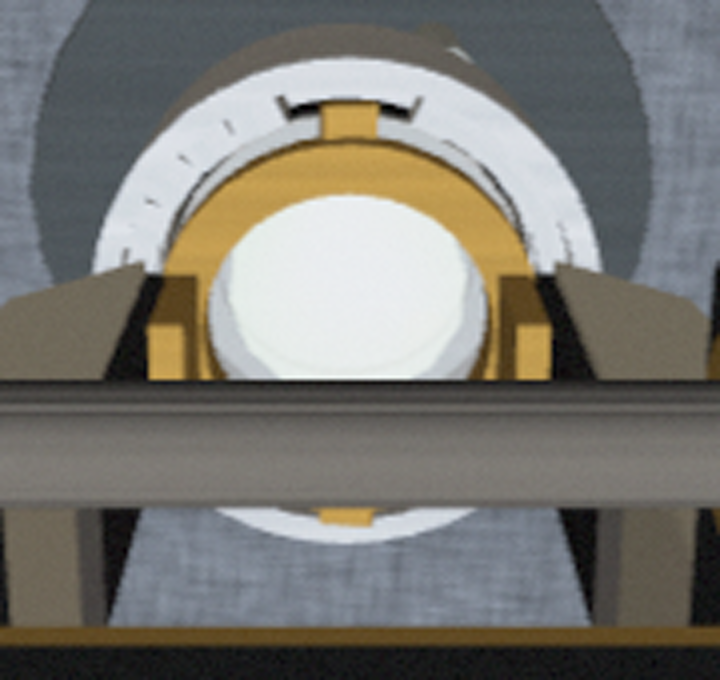

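>>> send_rows(commands=[[[0.0015, 0, 0, 0, 0.0], [0.0015, 0, 0, 0, 0.0], [0.001, 0, 0, 0, 0.0]]])

```text
time: 19.1
tool_pos: [555.1, -4.9, 76.1]
tcp_rot: [1.06, 1.542, -0.443]
contact_force: [0.1, 0.2, -0.4]
grip_width: 45.3
```

```bash
python3 fit2.py w28.png; python3 -c "
from h import *
go(555.5,-4.7,76)"
```

```text
[555.08168164  -4.92281311  76.14842169] [ 0.0259 -0.0123 -0.9996] jaw -86.16 [-0.76395196 -0.67230046 -1.65100119] [ 0.06852272 -0.01084193 -0.00472762] 45.64975769157357
shift tool mm [ 0.   0.6 -0.2] tool z world [ 0.067 -0.998  0.014] x [ 0.0255 -0.0123 -0.9996] jaw ang deg -86.2
```

View pics/w28.png

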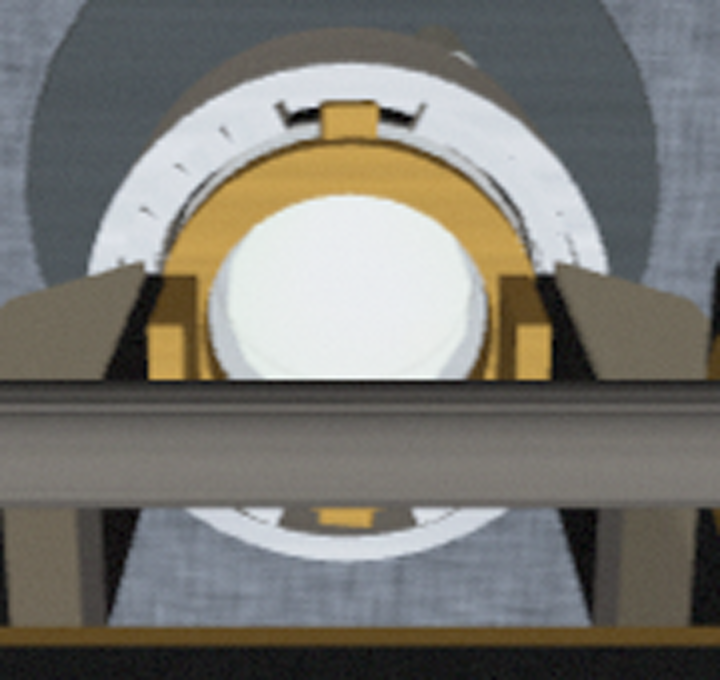

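>>> send_rows(commands=[[[0.001, 0.0003, 0, 0, 0.0], [0.001, 0, 0, 0, 0.0]]])

```text
time: 19.32
tool_pos: [555.5, -4.9, 74.0]
tcp_rot: [1.06, 1.542, -0.443]
contact_force: [0.1, -0.0, -1.4]
grip_width: 45.6
```

>>> send_rows(commands=[[[0, 0, 0, 0, 0.058], [0, 0, 0, 0, 0.058], [0, 0, 0, 0, 0.058], [0, 0, 0, 0, 0.058]]])

```text
time: 19.65
tool_pos: [555.9, -5.0, 74.3]
tcp_rot: [1.07, 1.541, -0.434]
contact_force: [0.0, -0.3, -0.4]
grip_width: 58.3
```

```bash
python3 fit2.py w29.png; python3 -c "
from h import *
go(555.5,-4.7,76)"
```

```text
[555.91471327  -4.98440085  74.30297674] [ 0.0269 -0.0125 -0.9996] jaw -86.16 [ 1.00267756 -0.31252661 -0.51697553] [ 0.04660326  0.0197441  -0.04032915] 57.82746528450238
shift tool mm [-1.7 -0.4 -0.3] tool z world [ 0.067 -0.998  0.014] x [ 0.0271 -0.0125 -0.9996] jaw ang deg -86.2
```

View pics/w29.png

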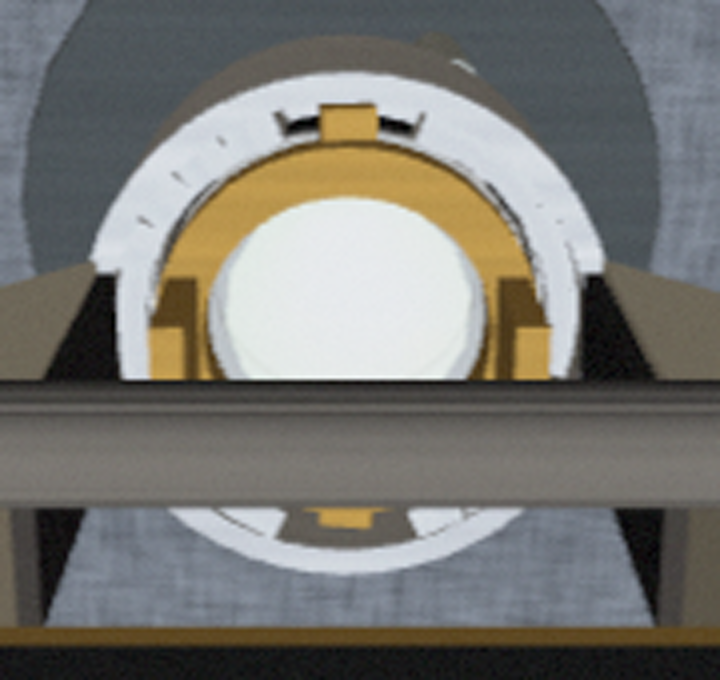

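>>> send_rows(commands=[[[0.001, -0.0003, 0, 0, 0.0], [0.0005, 0, 0, 0, 0.0], [0, 0, 0, 0, 0.0], [0, 0, 0, 0, 0.0]]])

```text
time: 20.03
tool_pos: [555.9, -5.1, 73.0]
tcp_rot: [1.079, 1.54, -0.425]
contact_force: [-0.6, -0.1, 0.5]
grip_width: 45.3
```

```bash
python3 fit2.py w30.png; python3 -c "
from h import *
st()"
```

```text
[555.87813166  -5.05330816  73.00966362] [ 0.0278 -0.0126 -0.9995] jaw -86.16 [ 0.68297261  0.18098874 -0.07441728] [0.05839114 0.01548909 0.02253828] 45.64007019465311
time 20.083
joint_positions [-0.142  0.55   1.659 -0.011  0.903  1.368]
dq [-0. -0.  0. -0. -0. -0.]
tau [-9.0000e-03 -4.8716e+01 -1.9606e+01 -0.0000e+00 -2.0000e-01  0.0000e+00]
tool_pos [555.892  -5.076  73.052]
tcp_rot [ 1.08   1.54  -0.424]
contact_force [ 0.683  0.181 -0.074]
moment [0.058 0.015 0.023]
grip_width 45.64
```

>>> send_rows(commands=[[[0.0003, 0, 0, 4, 0.0], [0.0003, 0, 0, 4, 0.0], [0.0003, 0, 0, 4, 0.0]]])

```text
time: 20.33
tool_pos: [556.7, -5.4, 72.8]
tcp_rot: [1.3, 1.538, -0.419]
contact_force: [0.9, -1.5, 1.3]
grip_width: 45.6
```

```bash
cat > s.py <<'E'
from h import *
o=monitor.get_obs();p,Rm=tool()
print(o["time"].__round__(2),p.round(2),"x",Rm[:,0].round(4),"jaw",np.degrees(np.arctan2(Rm[1,2],Rm[0,2])).round(2),"F",np.round(o["contact_force"],2),"M",np.round(o["moment"],3),"w",round(o["grip_width"],2),"dq",np.round(np.abs(o["dq"]).max(),4),"j6",round(o["joint_positions"][5],3))
E
python3 s.py; python3 fit2.py w31.png;python3 s.py
```

```text
20.33 [556.72  -5.38  72.78] x [ 0.0298 -0.0133 -0.9995] jaw -98.5 F [ 0.94 -1.53  1.26] M [-0.142 -0.022  0.015] w 45.64 dq 0.8738 j6 1.584
[556.71686217  -5.37915874  72.77867689] [ 0.0298 -0.0133 -0.9995] jaw -98.5 [ 0.57306786 -0.67739488  1.26804236] [ 0.003793    0.01848614 -0.04034155] 45.94137379221748
20.38 [556.78  -5.42  72.8 ] x [ 0.0299 -0.0133 -0.9995] jaw -98.76 F [ 0.57 -0.68  1.27] M [ 0.004  0.018 -0.04 ] w 45.94 dq 0.1756 j6 1.588
```

View pics/w31.png

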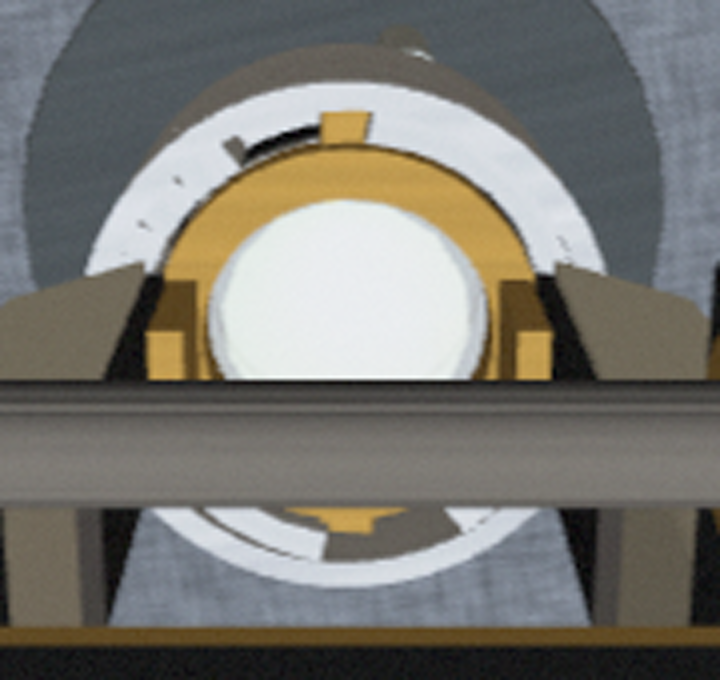

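```bash
echo 'go(555.7,-5.1,p[2])' >> s.py; python3 s.py
```

```text
20.38 [556.78  -5.42  72.8 ] x [ 0.0299 -0.0133 -0.9995] jaw -98.76 F [ 0.57 -0.68  1.27] M [ 0.004  0.018 -0.04 ] w 45.94 dq 0.1756 j6 1.588
shift tool mm [-0.  -1.1 -0.2] tool z world [-0.152 -0.988  0.009] x [ 0.0299 -0.0133 -0.9995] jaw ang deg -98.8
```

>>> send_rows(commands=[[[0.0005, -0.0004, 0, 4, 0.0], [0.0005, -0.0004, 0, 4, 0.0], [0.0005, -0.0003, 0, 4, 0.0], [0.0005, 0, 0, 2, 0.0]]])

```text
time: 20.72
tool_pos: [557.4, -5.9, 72.4]
tcp_rot: [1.565, 1.534, -0.407]
contact_force: [-1.9, 1.7, 4.2]
grip_width: 45.3
```

```bash
python3 s.py; python3 fit2.py w32.png;python3 s.py
```

```text
20.72 [557.41  -5.88  72.41] x [ 0.0342 -0.0147 -0.9993] jaw -112.96 F [-1.92  1.66  4.2 ] M [0.264 0.349 0.128] w 45.33 dq 0.3876 j6 1.837
shift tool mm [-0.1 -1.9 -0.1] tool z world [-0.39  -0.921  0.   ] x [ 0.0342 -0.0147 -0.9993] jaw ang deg -113.0
[557.41201961  -5.87982932  72.41156598] [ 0.0342 -0.0147 -0.9993] jaw -112.96 [-1.22545088  0.24958698  4.05185634] [0.02378463 0.29195444 0.01107998] 45.61220408920109
20.77 [557.36  -5.87  72.37] x [ 0.0341 -0.0147 -0.9993] jaw -113.0 F [-1.23  0.25  4.05] M [0.024 0.292 0.011] w 45.61 dq 0.0993 j6 1.837
shift tool mm [-0.1 -1.8 -0.1] tool z world [-0.391 -0.92   0.   ] x [ 0.0341 -0.0147 -0.9993] jaw ang deg -113.0
```

>>> send_rows(commands=[[[0.0002, -0.0008, 0, 4, 0.0], [0.0002, -0.0008, 0, 4, 0.0], [0.0002, -0.0005, 0, 3, 0.0], [0.0002, 0, 0, 0, 0.0]]])

```text
time: 21.1
tool_pos: [557.3, -5.4, 72.6]
tcp_rot: [1.772, 1.529, -0.391]
contact_force: [-1.2, -0.4, 1.5]
grip_width: 45.7
```

```bash
python3 s.py; python3 fit2.py w33.png;python3 s.py
```

```text
21.1 [557.3   -5.4   72.62] x [ 0.0386 -0.0159 -0.9991] jaw -123.9 F [-1.22 -0.39  1.46] M [ 0.068  0.303 -0.033] w 45.68 dq 0.0758 j6 2.029
shift tool mm [-0.1 -1.5  0.6] tool z world [-0.558 -0.83  -0.008] x [ 0.0386 -0.0159 -0.9991] jaw ang deg -123.9
[557.29707834  -5.39853298  72.61612918] [ 0.0386 -0.0159 -0.9991] jaw -123.9 [-0.04766789  1.58268891  1.0524068 ] [ 0.13038147  0.13815012 -0.03304473] 45.808234382570866
21.15 [557.25  -5.41  72.63] x [ 0.0384 -0.0158 -0.9991] jaw -123.77 F [-0.05  1.58  1.05] M [ 0.13   0.138 -0.033] w 45.81 dq 0.0212 j6 2.027
shift tool mm [-0.1 -1.5  0.6] tool z world [-0.556 -0.831 -0.008] x [ 0.0384 -0.0158 -0.9991] jaw ang deg -123.8
```

View pics/w33.png

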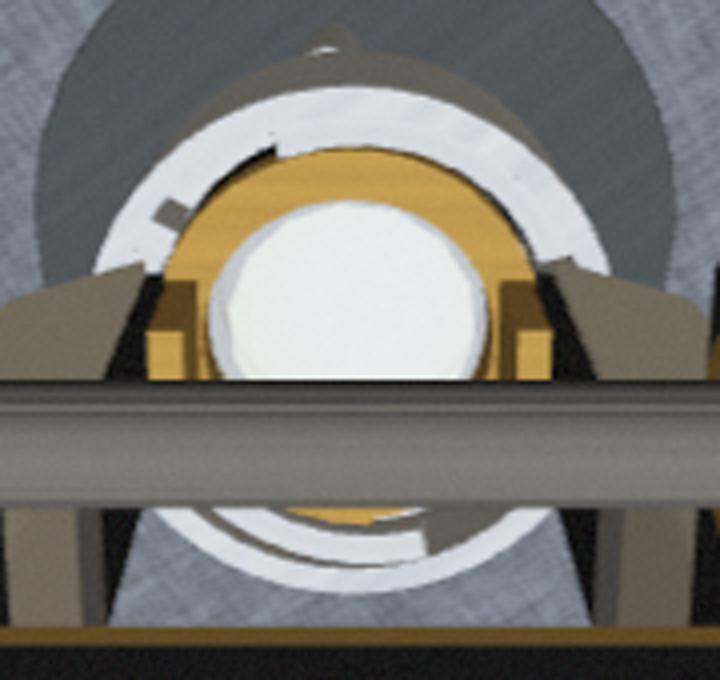

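>>> send_rows(commands=[[[0, 0, 0, 0, 0.065], [0, 0, 0, 0, 0.065], [0, 0, 0, 0, 0.065], [-0.003, 0, 0, 0, 0.065], [-0.02, 0, 0, 0, 0.065], [-0.04, 0, 0, 0, 0.065], [-0.04, 0, 0, 0, 0.065], [-0.04, 0, 0, 0, 0.065]]])

```text
time: 21.82
tool_pos: [545.8, -2.7, 210.4]
tcp_rot: [1.434, 1.552, -0.716]
contact_force: [1.0, 0.7, -0.0]
grip_width: 65.1
```

```bash
python3 s.py
```

```text
21.82 [545.83  -2.66 210.42] x [ 0.0144 -0.0125 -0.9998] jaw -123.19 F [ 1.05  0.71 -0.02] M [ 0.111 -0.017  0.008] w 65.09 dq 1.2046 j6 2.014
shift tool mm [ 0.2  9.6 -3.4] tool z world [-0.547 -0.837  0.003] x [ 0.0144 -0.0125 -0.9998] jaw ang deg -123.2
```

>>> send_rows(commands=[[[0, 0, 0, 0, 0.065], [0, 0, 0, 0, 0.065], [0, 0, 0, 0, 0.065], [0, 0, 0, 0, 0.065]]])

```text
time: 22.15
tool_pos: [549.6, -3.1, 220.5]
tcp_rot: [1.708, 1.535, -0.44]
contact_force: [-0.5, 0.8, -0.3]
grip_width: 65.0
```

```bash
python3 s.py; python3 -c "
from h import *
c,K,M=cap('wrist','w34.png')"
```

```text
22.15 [549.6   -3.07 220.45] x [ 0.0321 -0.0151 -0.9994] jaw -123.05 F [-0.5   0.78 -0.35] M [ 0.065 -0.008  0.004] w 64.99 dq 0.0084 j6 2.012
shift tool mm [ 0.2  6.2 -1.6] tool z world [-0.545 -0.838 -0.005] x [ 0.0321 -0.0151 -0.9994] jaw ang deg -123.1
```

View pics/w34.png

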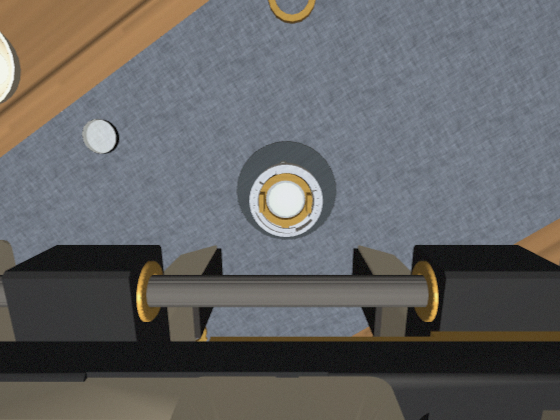

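>>> send_rows(commands=[[[0.012, 0.001, 0, 0, 0.065], [0.012, 0.001, 0, 0, 0.065], [0.012, 0.001, 0, 0, 0.065], [0.012, 0.001, 0, 0, 0.065], [0.012, 0.001, 0, 0, 0.065], [0.012, 0, 0, 0, 0.065]]])

```text
time: 22.7
tool_pos: [553.7, -6.8, 140.0]
tcp_rot: [1.602, 1.544, -0.545]
contact_force: [-0.7, 0.3, -1.1]
grip_width: 64.9
```

```bash
python3 s.py
```

```text
22.7 [553.73  -6.76 140.04] x [ 0.0227 -0.0138 -0.9996] jaw -123.01 F [-0.72  0.31 -1.1 ] M [0.115 0.082 0.002] w 64.91 dq 0.3613 j6 2.008
shift tool mm [ 0.   0.7 -2.5] tool z world [-0.545 -0.839 -0.001] x [ 0.0227 -0.0138 -0.9996] jaw ang deg -123.0
```

>>> send_rows(commands=[[[0.012, 0, -0.001, 0, 0.065], [0.012, 0, -0.001, 0, 0.065], [0.012, 0, -0.0005, 0, 0.065], [0.008, 0, 0, 0, 0.065], [0.004, 0, 0, 0, 0.065]]])

```text
time: 23.12
tool_pos: [550.6, -4.8, 80.5]
tcp_rot: [1.029, 1.558, -1.118]
contact_force: [-0.5, 0.3, -0.5]
grip_width: 65.1
```

```bash
python3 s.py;python3 fit2.py w35.png
```

```text
23.12 [550.56  -4.78  80.49] x [ 0.0055 -0.0113 -0.9999] jaw -123.0 F [-0.51  0.32 -0.46] M [0.06  0.043 0.04 ] w 65.14 dq 0.116 j6 2.012
shift tool mm [ 0.   4.5 -2.5] tool z world [-0.545 -0.839  0.006] x [ 0.0055 -0.0113 -0.9999] jaw ang deg -123.0
[550.55750328  -4.78143679  80.48749276] [ 0.0055 -0.0113 -0.9999] jaw -123.0 [-0.78315231  0.09638301 -1.53482436] [ 0.05968906  0.05078761 -0.04274252] 65.29525918577379
```

View pics/w35.png

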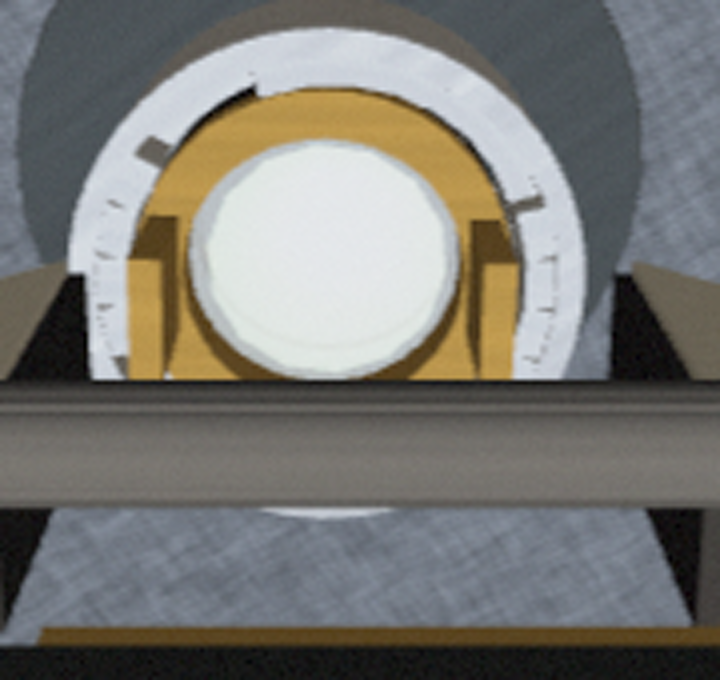

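>>> send_rows(commands=[[[0.001, 0.002, -0.0012, 0.5, 0.065], [0.002, 0.0015, -0.001, 0, 0.065], [0.002, 0.001, -0.0005, 0, 0.065], [0.001, 0, 0, 0, 0.065]]])

```text
time: 23.5
tool_pos: [556.4, -5.2, 74.1]
tcp_rot: [1.008, 1.558, -1.148]
contact_force: [0.4, 0.2, -0.4]
grip_width: 64.9
```

```bash
python3 s.py;python3 fit2.py w36.png
```

```text
23.5 [556.43  -5.23  74.06] x [ 0.0051 -0.0113 -0.9999] jaw -123.57 F [ 0.36  0.18 -0.4 ] M [ 0.054  0.056 -0.013] w 64.89 dq 0.0239 j6 2.023
shift tool mm [-0.  -0.7  0.3] tool z world [-0.553 -0.833  0.007] x [ 0.0051 -0.0113 -0.9999] jaw ang deg -123.6
[556.4298822   -5.22662992  74.06309628] [ 0.0051 -0.0113 -0.9999] jaw -123.57 [0.3166284  0.55969664 0.39225634] [ 0.10933876  0.03943306 -0.04096023] 64.71295093465062
```

View pics/w36.png

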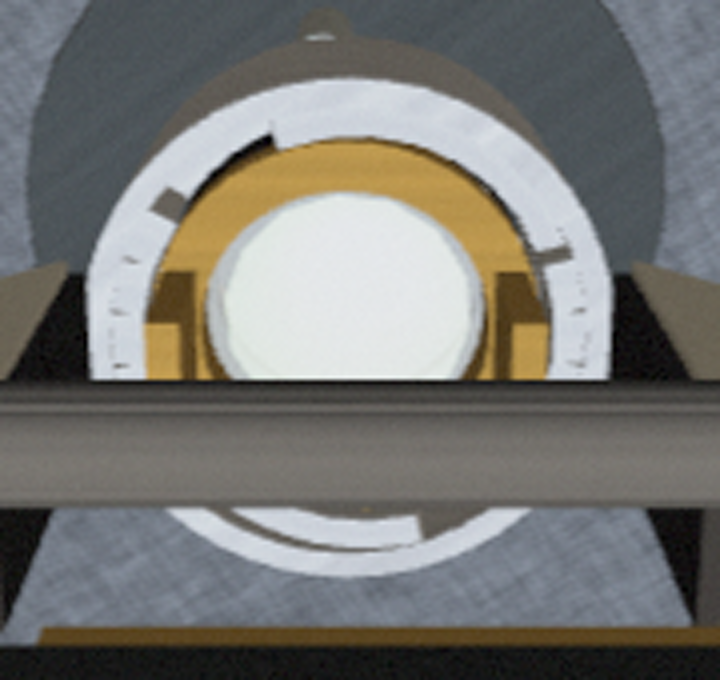

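>>> send_rows(commands=[[[0.001, -0.0003, 0, 0, 0.0], [0.0003, 0, 0, 0, 0.0], [0, 0, 0, 0, 0.0], [0, 0, 0, 0, 0.0], [0, 0, 0, 0, 0.0]]])

```text
time: 23.97
tool_pos: [556.6, -5.1, 73.6]
tcp_rot: [1.135, 1.557, -1.021]
contact_force: [0.3, -0.1, -2.5]
grip_width: 45.8
```

```bash
python3 s.py;python3 fit2.py w37.png;python3 s.py
```

```text
23.97 [556.59  -5.08  73.63] x [ 0.0071 -0.0116 -0.9999] jaw -123.56 F [ 0.29 -0.08 -2.5 ] M [ 0.073 -0.095  0.064] w 45.84 dq 0.0016 j6 2.023
shift tool mm [-0.  -0.7  0.5] tool z world [-0.553 -0.833  0.006] x [ 0.0071 -0.0116 -0.9999] jaw ang deg -123.6
[556.58912503  -5.08032403  73.63171347] [ 0.0071 -0.0116 -0.9999] jaw -123.56 [ 0.55889137 -0.35374687 -1.86774232] [ 0.04700234 -0.06653666  0.03050158] 45.493870837233665
24.02 [556.61  -5.09  73.61] x [ 0.0071 -0.0116 -0.9999] jaw -123.55 F [ 0.56 -0.35 -1.87] M [ 0.047 -0.067  0.031] w 45.49 dq 0.0038 j6 2.023
shift tool mm [-0.  -0.7  0.5] tool z world [-0.553 -0.833  0.006] x [ 0.0071 -0.0116 -0.9999] jaw ang deg -123.6
```

>>> send_rows(commands=[[[0.001, 0, 0, 2, 0.0], [0.0006, -0.0002, 0, 2, 0.0], [0.0003, -0.0001, 0, 2, 0.0], [0.0003, 0, 0, 0, 0.0]]])

```text
time: 24.35
tool_pos: [557.1, -5.1, 73.1]
tcp_rot: [1.345, 1.555, -0.92]
contact_force: [-1.0, -1.0, 2.3]
grip_width: 45.6
```

```bash
python3 s.py
```

```text
24.35 [557.07  -5.13  73.06] x [ 0.0093 -0.0123 -0.9999] jaw -129.78 F [-1.03 -1.04  2.29] M [ 0.074  0.283 -0.05 ] w 45.59 dq 0.0367 j6 2.133
shift tool mm [-0.  -1.1  0.9] tool z world [-0.64  -0.768  0.003] x [ 0.0093 -0.0123 -0.9999] jaw ang deg -129.8
```

>>> send_rows(commands=[[[0.0006, 0, 0, 2, 0.0], [0.0006, -0.0002, 0, 2, 0.0], [0.0004, -0.0002, 0, 0, 0.0]]])

```text
time: 24.6
tool_pos: [557.2, -4.9, 72.8]
tcp_rot: [1.475, 1.554, -0.859]
contact_force: [-0.5, -0.9, 3.7]
grip_width: 45.7
```

```bash
python3 s.py
```

```text
24.6 [557.2   -4.87  72.77] x [ 0.0109 -0.0126 -0.9999] jaw -133.73 F [-0.46 -0.94  3.67] M [-0.097  0.244 -0.003] w 45.69 dq 0.045 j6 2.202
shift tool mm [-0.  -0.9  1.2] tool z world [-0.691 -0.723  0.002] x [ 0.0109 -0.0126 -0.9999] jaw ang deg -133.7
```

>>> send_rows(commands=[[[0.0005, -0.0003, 0.0003, 2, 0.0], [0.0005, -0.0002, 0.0002, 0, 0.0]]])

```text
time: 24.77
tool_pos: [557.1, -5.0, 72.7]
tcp_rot: [1.572, 1.553, -0.794]
contact_force: [-0.7, -0.7, 5.6]
grip_width: 45.7
```

```bash
python3 s.py
```

```text
24.77 [557.12  -4.99  72.71] x [ 0.0128 -0.013  -0.9998] jaw -135.58 F [-0.72 -0.71  5.64] M [ 0.073  0.27  -0.049] w 45.7 dq 0.0719 j6 2.235
shift tool mm [-0.  -0.9  1.1] tool z world [-0.714 -0.7   -0.   ] x [ 0.0128 -0.013  -0.9998] jaw ang deg -135.6
```

>>> send_rows(commands=[[[0.0005, -0.0003, 0.0003, 2, 0.0], [0.0005, -0.0002, 0.0002, 0, 0.0]]])

```text
time: 24.93
tool_pos: [557.1, -5.0, 72.6]
tcp_rot: [1.66, 1.551, -0.737]
contact_force: [-0.9, 0.5, 5.2]
grip_width: 45.7
```

```bash
python3 s.py
```

```text
24.93 [557.08  -5.05  72.65] x [ 0.0148 -0.0134 -0.9998] jaw -137.36 F [-0.94  0.53  5.19] M [0.1   0.337 0.026] w 45.69 dq 0.0765 j6 2.266
shift tool mm [-0.  -0.9  1.1] tool z world [-0.736 -0.677 -0.002] x [ 0.0148 -0.0134 -0.9998] jaw ang deg -137.4
```

>>> send_rows(commands=[[[0.0005, -0.0003, 0.0003, 2, 0.0], [0.0005, -0.0002, 0.0002, 0, 0.0]]])

```text
time: 25.1
tool_pos: [557.1, -5.0, 72.6]
tcp_rot: [1.737, 1.549, -0.691]
contact_force: [-0.9, 0.3, 7.0]
grip_width: 45.8
```

```bash
python3 s.py
```

```text
25.1 [557.08  -5.03  72.6 ] x [ 0.0168 -0.0139 -0.9998] jaw -139.1 F [-0.91  0.31  7.  ] M [-0.009  0.43   0.049] w 45.82 dq 0.0783 j6 2.296
shift tool mm [-0.  -0.8  1.1] tool z world [-0.756 -0.655 -0.004] x [ 0.0168 -0.0139 -0.9998] jaw ang deg -139.1
```

>>> send_rows(commands=[[[0.0002, -0.0001, 0.0002, 2, 0.0], [0.0001, 0, 0, 0, 0.0]]])

```text
time: 25.27
tool_pos: [557.1, -5.0, 72.6]
tcp_rot: [1.777, 1.548, -0.681]
contact_force: [-0.4, -0.2, 2.8]
grip_width: 45.2
```

```bash
python3 s.py
```

```text
25.27 [557.11  -5.    72.58] x [ 0.0175 -0.0142 -0.9997] jaw -140.81 F [-0.41 -0.24  2.81] M [0.04  0.366 0.048] w 45.22 dq 0.0806 j6 2.327
shift tool mm [-0.  -0.8  1.2] tool z world [-0.775 -0.632 -0.005] x [ 0.0175 -0.0142 -0.9997] jaw ang deg -140.8
```

>>> send_rows(commands=[[[0.0002, -0.0001, 0.0002, 2, 0.0], [0.0002, 0, 0, 0, 0.0]]])

```text
time: 25.43
tool_pos: [557.1, -5.0, 72.5]
tcp_rot: [1.81, 1.548, -0.677]
contact_force: [-0.7, 0.3, 6.7]
grip_width: 45.5
```

```bash
python3 s.py
```

```text
25.43 [557.12  -4.97  72.49] x [ 0.018  -0.0145 -0.9997] jaw -142.49 F [-0.66  0.29  6.73] M [-0.011  0.499  0.131] w 45.52 dq 0.0805 j6 2.356
shift tool mm [-0.  -0.8  1.2] tool z world [-0.793 -0.609 -0.005] x [ 0.018  -0.0145 -0.9997] jaw ang deg -142.5
```

>>> send_rows(commands=[[[0.0003, -0.0001, 0.0002, 2, 0.0], [0.0002, 0, 0, 0, 0.0]]])

```text
time: 25.6
tool_pos: [557.1, -5.0, 72.5]
tcp_rot: [1.837, 1.547, -0.678]
contact_force: [-0.4, 0.5, 4.6]
grip_width: 45.5
```

```bash
python3 s.py
```

```text
25.6 [557.13  -4.99  72.45] x [ 0.0186 -0.015  -0.9997] jaw -144.13 F [-0.35  0.54  4.64] M [0.026 0.474 0.187] w 45.53 dq 0.0834 j6 2.385
shift tool mm [-0.  -0.7  1.2] tool z world [-0.81  -0.586 -0.006] x [ 0.0186 -0.015  -0.9997] jaw ang deg -144.1
```

>>> send_rows(commands=[[[0.0001, 0, 0, 0, 0.0]]])

```text
time: 25.68
tool_pos: [557.1, -5.0, 72.5]
tcp_rot: [1.833, 1.547, -0.68]
contact_force: [-0.2, -0.7, 4.0]
grip_width: 45.4
```

```bash
python3 s.py
```

```text
25.68 [557.14  -4.97  72.49] x [ 0.0186 -0.015  -0.9997] jaw -143.97 F [-0.19 -0.73  4.02] M [0.042 0.383 0.138] w 45.44 dq 0.0129 j6 2.383
shift tool mm [-0.  -0.7  1.2] tool z world [-0.809 -0.588 -0.006] x [ 0.0186 -0.015  -0.9997] jaw ang deg -144.0
```

>>> send_rows(commands=[[[0.0002, 0, 0, 1.7, 0.0], [0.0002, 0, 0, 0, 0.0]]])

```text
time: 25.85
tool_pos: [557.2, -5.0, 72.4]
tcp_rot: [1.846, 1.547, -0.691]
contact_force: [-1.0, 0.2, 6.5]
grip_width: 45.8
```

```bash
python3 s.py
```

```text
25.85 [557.18  -4.97  72.42] x [ 0.0187 -0.0154 -0.9997] jaw -145.36 F [-1.    0.22  6.54] M [0.079 0.482 0.351] w 45.77 dq 0.0676 j6 2.408
shift tool mm [-0.  -0.7  1.3] tool z world [-0.823 -0.568 -0.007] x [ 0.0187 -0.0154 -0.9997] jaw ang deg -145.4
```

>>> send_rows(commands=[[[0.0001, 0, 0, 0, 0.0]]])

```text
time: 25.93
tool_pos: [557.2, -5.0, 72.4]
tcp_rot: [1.839, 1.547, -0.695]
contact_force: [-0.4, 0.8, 4.0]
grip_width: 45.5
```

```bash
python3 s.py
```

```text
25.93 [557.16  -4.97  72.43] x [ 0.0186 -0.0155 -0.9997] jaw -145.21 F [-0.36  0.8   4.02] M [0.04  0.38  0.236] w 45.54 dq 0.0154 j6 2.405
shift tool mm [-0.  -0.7  1.3] tool z world [-0.821 -0.571 -0.006] x [ 0.0186 -0.0155 -0.9997] jaw ang deg -145.2
```

>>> send_rows(commands=[[[0.0001, 0, 0, 1.5, 0.0], [0.0001, 0, 0, 0, 0.0]]])

```text
time: 26.1
tool_pos: [557.2, -4.9, 72.4]
tcp_rot: [1.856, 1.546, -0.703]
contact_force: [0.2, -0.2, 5.8]
grip_width: 45.7
```

```bash
python3 s.py
```

```text
26.1 [557.19  -4.91  72.38] x [ 0.0187 -0.0158 -0.9997] jaw -146.58 F [ 0.19 -0.21  5.84] M [0.117 0.484 0.419] w 45.65 dq 0.0474 j6 2.43
shift tool mm [-0.  -0.7  1.4] tool z world [-0.835 -0.551 -0.007] x [ 0.0187 -0.0158 -0.9997] jaw ang deg -146.6
```

>>> send_rows(commands=[[[0, 0, 0, 0, 0.0]]])

```text
time: 26.18
tool_pos: [557.2, -4.9, 72.4]
tcp_rot: [1.852, 1.546, -0.705]
contact_force: [0.8, 0.1, 3.2]
grip_width: 45.7
```

```bash
python3 s.py; python3 fit2.py w40.png; python3 s.py
```

```text
26.18 [557.19  -4.89  72.41] x [ 0.0187 -0.0159 -0.9997] jaw -146.54 F [0.81 0.11 3.2 ] M [0.088 0.397 0.358] w 45.7 dq 0.0049 j6 2.429
shift tool mm [-0.  -0.6  1.4] tool z world [-0.834 -0.551 -0.007] x [ 0.0187 -0.0159 -0.9997] jaw ang deg -146.5
[557.19437709  -4.8892186   72.41260907] [ 0.0187 -0.0159 -0.9997] jaw -146.54 [-0.17113192  0.2328045   4.53593929] [0.11682665 0.42131442 0.37509324] 45.6572497343344
26.23 [557.19  -4.92  72.39] x [ 0.0187 -0.0159 -0.9997] jaw -146.55 F [-0.17  0.23  4.54] M [0.117 0.421 0.375] w 45.66 dq 0.0014 j6 2.429
shift tool mm [-0.  -0.7  1.3] tool z world [-0.834 -0.551 -0.007] x [ 0.0187 -0.0159 -0.9997] jaw ang deg -146.6
```

View pics/w40.png

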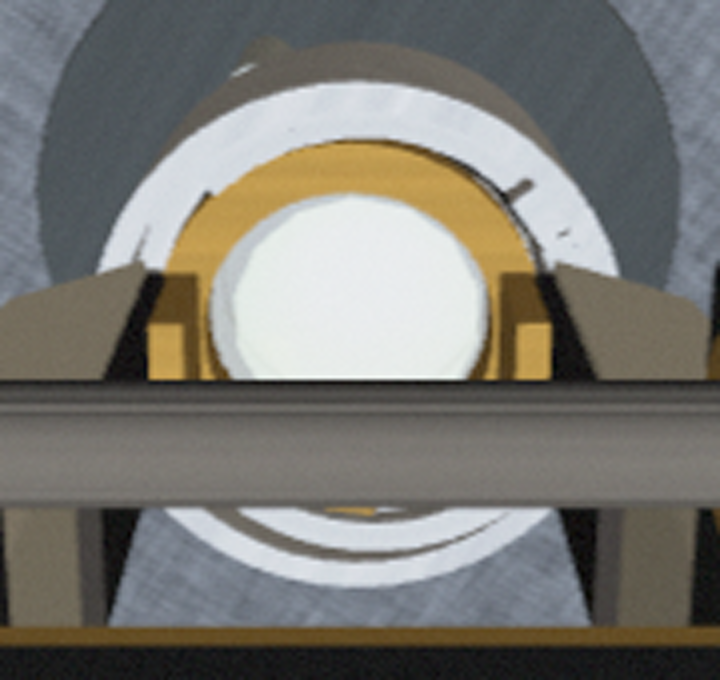

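>>> send_rows(commands=[[[0, 0, 0, 0, 0.06], [0, 0, 0, 0, 0.06], [0, 0, 0, 0, 0.06], [0, 0, 0, 0, 0.06]]])

```text
time: 26.57
tool_pos: [556.8, -4.8, 71.0]
tcp_rot: [1.866, 1.548, -0.694]
contact_force: [0.7, 1.9, 4.0]
grip_width: 59.5
```

```bash
python3 s.py; python3 fit2.py w41.png
```

```text
26.57 [556.8   -4.78  71.04] x [ 0.0175 -0.0145 -0.9997] jaw -146.69 F [0.72 1.93 3.99] M [ 0.305 -0.092 -0.046] w 59.52 dq 0.0098 j6 2.43
shift tool mm [-0.  -0.3  1.1] tool z world [-0.836 -0.549 -0.007] x [ 0.0175 -0.0145 -0.9997] jaw ang deg -146.7
[556.80197703  -4.7789852   71.0367512 ] [ 0.0175 -0.0145 -0.9997] jaw -146.69 [-0.04198039  1.02654334  0.79591177] [ 0.21306105 -0.03066232 -0.02692366] 59.95838559139466
```

View pics/w41.png

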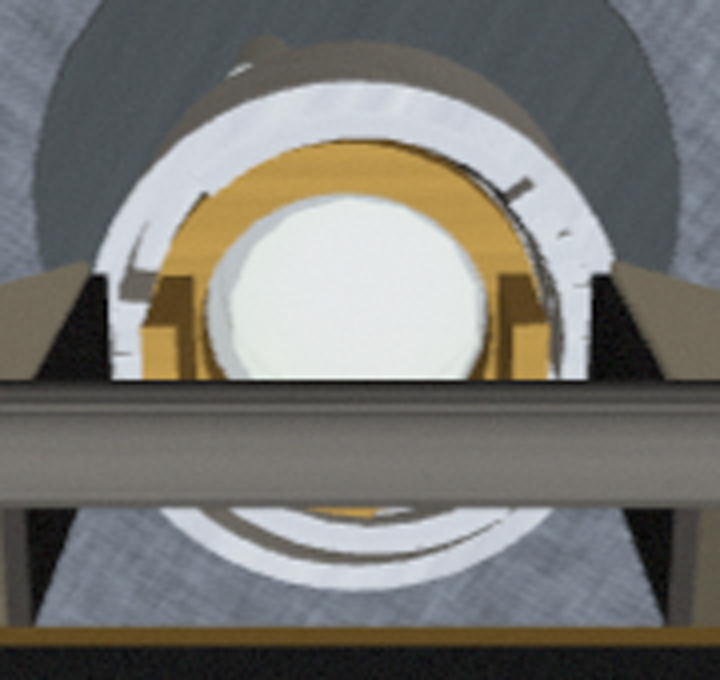

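>>> send_rows(commands=[[[-0.001, 0, -0.0003, 0, 0.06], [-0.0005, 0, 0, 0, 0.0], [0, 0, 0, 0, 0.0], [0, 0, 0, 0, 0.0], [0, 0, 0, 0, 0.0], [0, 0, 0, 0, 0.0]]])

```text
time: 27.12
tool_pos: [556.9, -4.5, 72.3]
tcp_rot: [1.86, 1.549, -0.7]
contact_force: [-0.6, 0.5, 0.6]
grip_width: 45.5
```

```bash
python3 s.py
```

```text
27.12 [556.94  -4.45  72.26] x [ 0.017  -0.0143 -0.9998] jaw -146.66 F [-0.58  0.53  0.64] M [ 0.119 -0.031  0.126] w 45.51 dq 0.0031 j6 2.43
shift tool mm [-0.  -0.1  1.4] tool z world [-0.835 -0.55  -0.006] x [ 0.017  -0.0143 -0.9998] jaw ang deg -146.7
```

>>> send_rows(commands=[[[0.0003, 0, 0, 1.0, 0.0], [0.0003, 0, 0, 0, 0.0]]])

```text
time: 27.28
tool_pos: [557.1, -4.4, 72.2]
tcp_rot: [1.867, 1.548, -0.709]
contact_force: [-0.1, 0.3, 4.3]
grip_width: 45.9
```

```bash
python3 s.py
```

```text
27.28 [557.06  -4.37  72.21] x [ 0.0174 -0.015  -0.9997] jaw -147.62 F [-0.12  0.31  4.25] M [0.145 0.252 0.561] w 45.88 dq 0.0241 j6 2.448
shift tool mm [-0.  -0.1  1.5] tool z world [-0.845 -0.536 -0.007] x [ 0.0174 -0.015  -0.9997] jaw ang deg -147.6
```

>>> send_rows(commands=[[[0.0002, 0, 0, 0, 0.0]]])

```text
time: 27.37
tool_pos: [557.0, -4.4, 72.2]
tcp_rot: [1.857, 1.548, -0.719]
contact_force: [-0.8, 0.8, 3.3]
grip_width: 45.7
```

```bash
python3 s.py
```

```text
27.37 [557.04  -4.39  72.22] x [ 0.0175 -0.0153 -0.9997] jaw -147.59 F [-0.8   0.81  3.25] M [0.045 0.16  0.624] w 45.72 dq 0.0066 j6 2.447
shift tool mm [-0.  -0.1  1.5] tool z world [-0.844 -0.536 -0.007] x [ 0.0175 -0.0153 -0.9997] jaw ang deg -147.6
```

>>> send_rows(commands=[[[0, 0, 0, 0, 0.062], [0, 0, 0, 0, 0.062], [-0.0005, 0, 0, 0, 0.062], [-0.001, 0, 0, 0, 0.062]]])

```text
time: 27.7
tool_pos: [556.4, -4.5, 72.9]
tcp_rot: [1.836, 1.549, -0.743]
contact_force: [0.7, -0.0, -0.3]
grip_width: 61.3
```

```bash
python3 s.py; python3 fit2.py w42.png
```

```text
27.7 [556.38  -4.45  72.89] x [ 0.0159 -0.0146 -0.9998] jaw -147.75 F [ 0.71 -0.05 -0.29] M [0.099 0.025 0.006] w 61.28 dq 0.0284 j6 2.449
shift tool mm [-0.   0.2  0.9] tool z world [-0.846 -0.534 -0.006] x [ 0.0159 -0.0146 -0.9998] jaw ang deg -147.8
[556.37727528  -4.45493305  72.88651881] [ 0.0159 -0.0146 -0.9998] jaw -147.75 [0.1077241  0.22023238 1.09441264] [ 0.10627439 -0.00816624 -0.01609217] 61.747900685829734
```

View pics/w42.png

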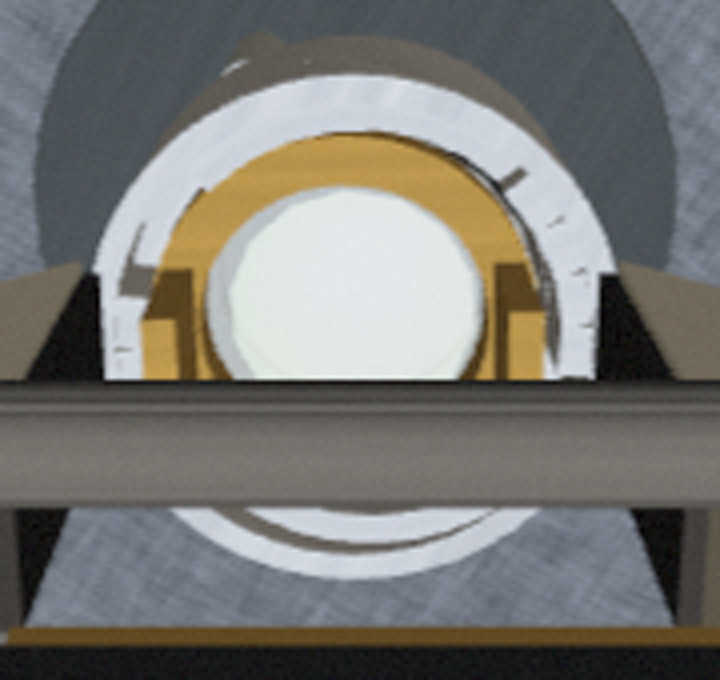

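>>> send_rows(commands=[[[-0.003, 0, 0, 0, 0.062], [-0.008, 0, 0, 0, 0.062], [-0.012, 0, 0, 0, 0.062], [-0.012, 0, 0, 0, 0.062], [-0.012, 0, 0, 0, 0.062], [-0.008, 0, 0, 0, 0.062], [-0.003, 0, 0, 0, 0.062], [0, 0, 0, 0, 0.062]]])

```text
time: 28.42
tool_pos: [555.4, -3.9, 136.4]
tcp_rot: [1.855, 1.549, -0.726]
contact_force: [0.5, 0.2, 0.0]
grip_width: 62.2
```

```bash
python3 s.py; python3 -c "
from h import *
c,K,M=cap('wrist');cv2.imwrite('pics/w43.png',cv2.resize(c[130:290,200:380],None,fx=4,fy=4,interpolation=cv2.INTER_CUBIC))
c,K,M=cap('side');cv2.imwrite('pics/s5.png',cv2.resize(c[200:300,205:335],None,fx=5,fy=5,interpolation=cv2.INTER_CUBIC))
c,K,M=cap('scene','s6.png')"
```

```text
28.42 [555.43  -3.87 136.42] x [ 0.0163 -0.0145 -0.9998] jaw -147.83 F [0.47 0.23 0.  ] M [ 0.088  0.018 -0.041] w 62.15 dq 0.0092 j6 2.449
shift tool mm [0.  1.2 0.4] tool z world [-0.846 -0.532 -0.006] x [ 0.0163 -0.0145 -0.9998] jaw ang deg -147.8
```

View pics/w43.png

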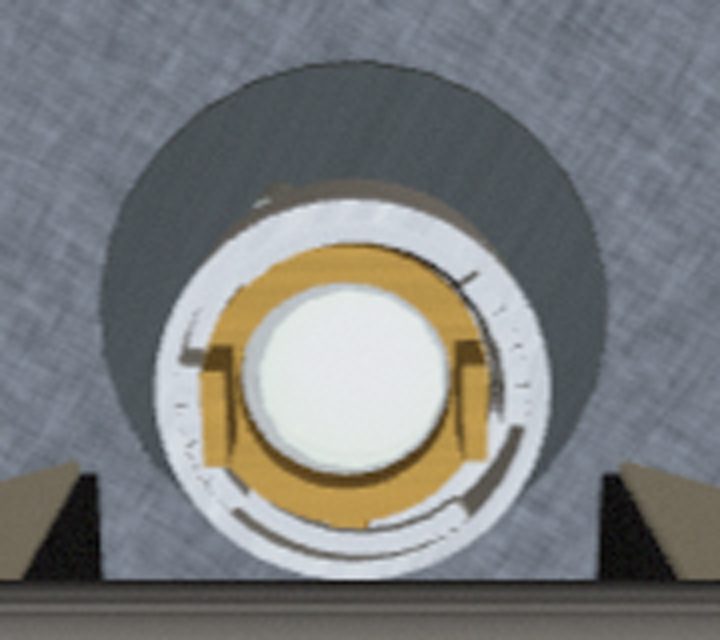

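View pics/s5.png

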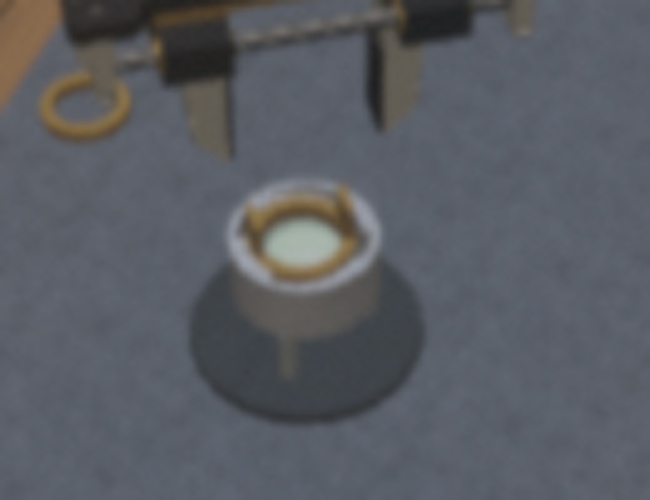

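View pics/s6.png

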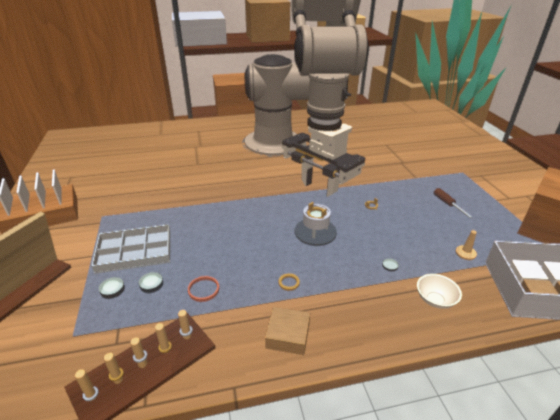

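```bash
python3 -c "
from h import *
print(close_job())"
```

```text
the job is handed in; nothing more can be done
None
```

I dropped the leftmost large lens into the cell, put the larger tabbed ring in over it with its lugs through the entry gaps, screwed the ring down, and handed the job in at about 28.5 s. No verdict came back, and I had no direct reading of the force between ring and lens.

- **Tightening:** I turned the ring clockwise about 1.05 rad. The moment at rest was near 0 while the ring turned freely and reached about 0.37 N m with the gripper pressing down at roughly 4 N, which is inside the 0.2 to 0.5 snug range.
- **Reading above the range:** I then let go, gripped again and tested with one more 1° step, to be sure the tightness was not a tilted ring. That step read 0.62 N m, above the range. After I released it, the image showed the ring about 1° behind the gripper, so it had hardly turned. I left it there and did not back it off.
- **Last pictures:** The ring lies in the cell on the lens and looks level, a little to one side of the bore, within its 1.2 mm clearance. The gripper is clear and open, about 69 mm above the rim. In the scene picture the other things on the counter look unmoved.
- **Other disagreements:** The wrist camera read up to about 2 mm off from far away, so I relied on close-up views. The gripper also tilted up to 0.04 rad while turning, so I let go and gripped again with it straighter partway through.

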